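# Tip the roller bin and scoop the slab rollers into the tray

## Robot

A 7-joint arm with a two-finger parallel gripper is mounted at the origin on a cart in front of the work surface, level with it; the furniture and walls round the work are solid. World frame = base frame: x ahead of the robot, y to its left, z up, the work surface at z = 0. Lengths are in m, angles in rad, forces in N, time in s.
With the tool pointing down it reaches from about 0.425 to 0.925 m from the base axis. Payload 6.8 kg.
Tool frame: the origin (TCP) lies at the very end of the fingers, on their centre line; the grasp point (between the pads) lies 19 mm behind it (bot.grasp_offset is the distance from the TCP to the grasp point, in m); z points along the fingers, y is the direction in which the jaws open and shut (so a half turn about z gives the same grasp; the last joint's range is limited). The gripper opens to 85 mm and grips with 20 to 120 N. Pads are 22 mm wide; open, the fingers measure 114 mm over their backs; the gripper's body (76 mm by 85 mm) begins 54 mm behind the grasp point. The pads swing forward as they close: fully open they stand 13 mm farther back than shut.
Start: joints at [1.163, 0.477, 0.022, 1.555, -0.011, 1.109, -0.083], TCP at [0.199, -0.645, 0.197] pointing down, gripper open.
Joint ranges: [-2.96, 2.96], [-0.34, 2.1], [-1.41, 1.46], [0.24, 2.44], [-1.37, 4.51], [0.17, 1.92], [-2.96, 2.96]. Speed limits (rad/s): [2.39, 2.39, 3.14, 3.14, 3.14, 3.14, 3.14].

## Interface

Orientations are given as a unit quaternion [w, x, y, z].
In Python, from station import monitor, cams, bot, finder gives the robot as it stands.
- The arm moves only by the tool jog_arm, never from a script. Its argument "plan" is a list of rows, each an object of numbers: "x", "y", "z": the shift along the tool's x, y, z as a fraction of full scale; "wx", "wy", "wz": the turn, a rotation vector about the tool's x, y, z as a fraction of full scale. A call has 1 to 12 rows; each row is the pose to reach, as a shift and turn from the pose measured when the call began, along the tool's axes at that moment, turning the shorter way round; what a row does not reach only later rows make up. Full scale, the value 1, is 20 cm for a shift and 180 degrees for a turn. A row lasts 1/12 s, in which the tool goes at most 41.7 mm and 7.16 degrees, less where a joint would pass 70% of its speed; a pose out of reach is approached as far as the arm can. A call with a number of a shift or a turn outside -1 to 1 is refused whole. A call with a gripper value outside its range is refused whole. "hand" is the opening, from -1 (shut) to 1 (fully open), set as the call begins (left out, the last holds). The fingers move at their own pace and stop on an object; "grip_force" is the grip in N (left out, the last holds). Time passes only in rows, so rows that repeat a pose let the fingers close. It gives the time, the measured TCP pose, the force and the opening at its end, in the units of the state.
- monitor.get_obs(): the state, without advancing time (a new reading comes with each control period).
- cams.read_camera(name): name is "scene" or "top"; returns the picture (400x640x3 uint8, red, green, blue); there is no depth.
- cams.get_calibration(name): a dict with "fx", "fy", "cx", "cy" (pixels), "extrinsics" (4x4, takes a point from world to camera coordinates). Camera axes: x right, y down, z forward; pixel columns grow to the right and rows downward; lengths in m; the calibration is good to about 2 mm. A picture is of the moment at which its call begins. get_calibration takes no time and is no camera call.
- bot.hand_in(): hands the job in, once; it reports no verdict.
Trained networks look in the newest picture that a camera, given by its name, has taken for a name from the list of things; names that differ only in an ending like _2 or _b are one class to them, and where a whole thing is asked for, a point or a joint stands for the part that bears it (a point fixed in the world has none). Each returns a list of dicts, best first, with "confidence" (0 to 1); they miss things now and then, are a little off and sometimes report something else, mostly with a low value. They report only what shows in the picture. A call takes as long as a camera call. They do not tell look-alikes from the thing itself.
- finder.find_in(camera, target): "bbox" ([left, top, width, height] in pixels, round what is visible of it).
- finder.place_of(camera, target): "location" ([column, row] in pixels: a listed point, or the origin of a listed thing).
The state is a dict: "t": time; "q": joint angles; "joint_vel": joint speeds; "joint_torque": joint torques, N m; "eef_pos": TCP position; "tool_rot": TCP orientation; "contact_force": force on the tool from outside, world axes, zero at the start; "torque": the same for the moment, N m; "gripper_width": opening from 0.0 (shut) to 1.0 (fully open).
Only numpy, scipy, OpenCV 4.12 (cv2) and the standard library are available. Lean on these libraries where they do the work, as an engineer would, in place of code of your own. Each camera call takes 0.05 s, during which the arm holds its last target. There are 200 camera calls.

## Task

Tip the bin up by its hoop handle, all the way to its stop, so that both slab rollers gather at its low end. Then scoop the rollers out of that low corner with the hand scoop, without touching them with the fingers, and tip them into the plywood tray. Finally stand the scoop flat on its base on the table top, with the tray left flat on the table, and leave the wood block and the felt wheel where they are.

Things in the scene. Friction and masses are not known exactly. Their poses are not given: they have to be found in the camera images.
- bin (a joint): Tipping angle (rad) of the grey steel bin on its low dark stand: 0 lying level, 0.4 fully tipped (stop). Tipping lifts the hoop-handle end and lowers the other end. The hinge is stiff: the bin stays at the angle it is left at; lifting it takes about 11 N at the handle.
- bin_corner (a point): Middle of the low inside edge of the bin, where floor meets low wall; lies 4 mm above the hinge axis, which runs along y. Turns with the bin: x runs along the bin's floor to the handle end, y across, z square to the floor. Inside, the floor is flat, 190 mm long in x and 110 mm wide (y -55 to 55), smooth; side and far walls 4 mm thick rise to z = 58 mm. The low wall is 64 mm long and leans outwards 15 degrees. With the bin level this point is 18 mm above the table.
- bin_handle (a point): Middle of the bin's hoop handle, a round steel bar 12 mm thick along y, 60 mm clear between its two legs, over the end wall away from the low corner; at x = 208, y = 0, z = 88 mm in the bin_corner frame, free on both sides and 30 mm above the end wall; same axes as bin_corner.
- roller_1: Turned hardwood roller, a plain cylinder 28 mm in diameter and 70 mm long, about 45 g. Origin at its centre, axis along its own y. Starts lying roughly across the bin, nearer the low end.
- roller_2: A second roller, identical to the first; starts nearer the handle end of the bin.
- scoop: Hand scoop, 150 g, standing on its flat pan: 2 mm sheet, no sides. Origin on the underside, z up. Lip at x = -36 mm, 40 mm high back wall at x = 36, plate ends as a heel at x = 52; 84 mm wide in y. Behind the wall an upright dark wood grip, a bar 18 mm wide in y and 16 thick, rises from the heel (x = 47), leaning 0.2 rad back from z (away from the lip), 130 mm long.
- scoop_grip (a point): Where to hold the scoop: on the centre line of its leaning grip, 105 mm along it (x = 68, y = 0, z = 103 mm in the scoop frame); axes as the scoop's, not leaning.
- tray: Open square plywood tray, loose, 150 x 150 x 45 mm outside, walls and floor 6 mm thick, 0.7 kg. Origin at the centre of its underside, z up.
- wood_block: Bystander: packing block of wood, 42 x 60 x 30 mm, origin under its centre. Not to be moved.
- felt_wheel: Bystander: round felt polishing bob, 60 mm across and 25 mm high, origin under its centre. Not to be moved.
Mind the look-alikes: they are no part of the job. Leave any turquoise look-alike of the roller_2 alone.

How it is judged:
By the outcome, as a careful person would: the job done as asked, in the order asked, and still so for the second after the job is handed in, with the robot touching nothing.
It also fails if it takes over 72 s, if anything falls off the work surface, if the arm or the gripper's body presses on something with over 40 N, if the wrist force passes 120 N, or if a joint passes its speed limit or range.

## Working session

There is one attempt and no reset: what is moved stays moved. The work goes in short steps, Python scripts to look and compute and a tool call to move; the robot and the scene stay as the last step left them, time stands still between calls to the robot, and variables do not carry over. Pictures are saved under pics/ and viewed, about 8 in all and at most 12, crops included, and the job is handed in when it is done.

Besides the shell and the picture viewer there is one more tool, called after "Call:" as name(argument=value, ...) on one line, values as JSON. jog_arm: Moves the arm, as the interface text tells. Shift numbers are shares of 20 cm and turn numbers shares of 180 degrees, none past 1 either way. Its arguments: {"type":"object","properties":{"plan":{"type":"array","items":{"type":"object","properties":{"x":{"type":"number","minimum":-1,"maximum":1},"y":{"type":"number","minimum":-1,"maximum":1},"z":{"type":"number","minimum":-1,"maximum":1},"wx":{"type":"number","minimum":-1,"maximum":1},"wy":{"type":"number","minimum":-1,"maximum":1},"wz":{"type":"number","minimum":-1,"maximum":1}}}},"hand":{"type":"number"},"grip_force":{"type":"number"}},"required":["plan"]}

```bash
mkdir -p pics; ls
cat > h.py <<'E'
import numpy as np, cv2
from scipy.spatial.transform import Rotation as R
from station import monitor, cams, bot, finder
def ray(cam,px,z):
    c=cams.get_calibration(cam);E=np.array(c["extrinsics"]);Rm,t=E[:3,:3],E[:3,3]
    d=Rm.T@np.array([(px[0]-c["cx"])/c["fx"],(px[1]-c["cy"])/c["fy"],1]);o=-Rm.T@t
    return o+d*(z-o[2])/d[2]
def proj(cam,p):
    c=cams.get_calibration(cam);E=np.array(c["extrinsics"]);q=E[:3,:3]@np.asarray(p)+E[:3,3]
    return np.array([c["fx"]*q[0]/q[2]+c["cx"],c["fy"]*q[1]/q[2]+c["cy"]])
def snap(cam,name):
    im=cams.read_camera(cam);cv2.imwrite(f"pics/{name}.png",cv2.cvtColor(im,cv2.COLOR_RGB2BGR));return im
def tri(p1,p2,c1="scene",c2="top"):
    A=[];b=[]
    for cam,px in((c1,p1),(c2,p2)):
        a=ray(cam,px,0);c=ray(cam,px,.3);d=(c-a)/np.linalg.norm(c-a);P=np.eye(3)-np.outer(d,d);A.append(P);b.append(P@a)
    return np.linalg.lstsq(np.vstack(A),np.hstack(b),rcond=None)[0]
def pose():
    o=monitor.get_obs();w,x,y,z=o["tool_rot"];return np.array(o["eef_pos"]),R.from_quat([x,y,z,w]),o
def row(p,Rt):
    p0,R0,_=pose();return np.round(np.r_[R0.inv().apply(np.asarray(p)-p0)/.2,(R0.inv()*Rt).as_rotvec()/np.pi],3)
E
python3 - <<'E'
from h import *
np.set_printoptions(precision=4,suppress=True)
snap("scene","s1");snap("top","t1")
p,r,o=pose();print(o["t"],p,r.as_matrix(),o["gripper_width"])
for c in("scene","top"):
    print(c,(-np.array(cams.get_calibration(c)["extrinsics"])[:3,:3].T@np.array(cams.get_calibration(c)["extrinsics"])[:3,3]))
    for n in["bin_corner","bin_handle","roller_1","scoop","scoop_grip","tray","wood_block","felt_wheel"]:
        print(n,[(np.round(d["location"],1).tolist(),round(d["confidence"],2),ray(c,d["location"],{"bin_corner":.018,"bin_handle":.106,"roller_1":.032,"scoop_grip":.103}.get(n,0))) for d in finder.place_of(c,n)[:3]])
E
```

```text
pics
0.1 [ 0.1992 -0.6444  0.1961] [[ 0.9554  0.2954 -0.0006]
 [ 0.2954 -0.9554  0.0015]
 [-0.0001 -0.0016 -1.    ]] 1.001202877868566
scene [ 0.301  -0.6037  0.6453]
bin_corner [([280.7, 245.5], 0.7, array([ 0.4664, -0.0237,  0.018 ]))]
bin_handle [([363.4, 200.1], 0.93, array([ 0.6681, -0.0394,  0.106 ]))]
roller_1 [([275.6, 312.5], 0.87, array([ 0.3973, -0.2004,  0.032 ])), ([337.4, 225.8], 0.7, array([ 0.6116, -0.026 ,  0.032 ])), ([317.9, 235.5], 0.63, array([ 0.5544, -0.0389,  0.032 ]))]
scoop [([349.5, 351.6], 0.82, array([ 0.5026, -0.3108,  0.    ]))]
scoop_grip [([388.0, 307.4], 0.84, array([ 0.5684, -0.3114,  0.103 ]))]
tray [([257.7, 180.7], 0.86, array([0.4924, 0.2682, 0.    ]))]
wood_block [([411.0, 298.7], 0.86, array([ 0.6755, -0.2561,  0.    ])), ([278.1, 242.4], 0.61, array([0.4686, 0.0051, 0.    ]))]
felt_wheel [([320.4, 179.0], 0.8, array([0.6683, 0.2077, 0.    ]))]
top [ 0.4756 -0.0031  1.0807]
bin_corner [([335.2, 233.8], 0.6, array([ 0.4641, -0.035 ,  0.018 ])), ([228.8, 146.9], 0.59, array([0.6764, 0.2118, 0.018 ]))]
bin_handle [([337.7, 138.9], 0.83, array([ 0.6708, -0.0436,  0.106 ])), ([203.7, 223.3], 0.4, array([0.4948, 0.2504, 0.106 ]))]
roller_1 [([403.9, 263.7], 0.8, array([ 0.3919, -0.1902,  0.032 ])), ([334.3, 170.9], 0.78, array([ 0.6104, -0.0367,  0.032 ])), ([400.3, 214.4], 0.78, array([ 0.5051, -0.1863,  0.032 ]))]
scoop [([449.8, 212.1], 0.59, array([ 0.5085, -0.3096,  0.    ])), ([331.3, 234.7], 0.58, array([ 0.462 , -0.0263,  0.    ]))]
scoop_grip [([469.0, 183.2], 0.72, array([ 0.5667, -0.3245,  0.103 ]))]
tray []
wood_block [([421.6, 141.7], 0.97, array([ 0.6796, -0.2496,  0.    ]))]
felt_wheel [([228.3, 150.9], 0.81, array([0.67  , 0.2168, 0.    ]))]
```

View pics/s1.png

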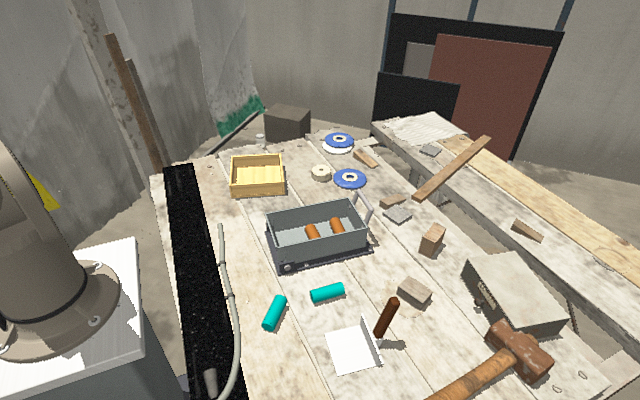

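View pics/t1.png

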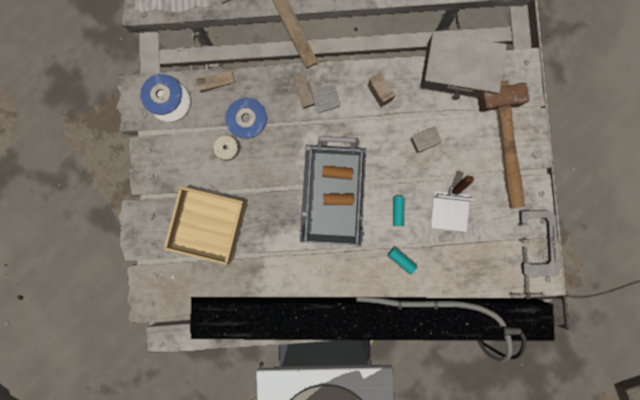

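The scene view shows the grey bin with two orange rollers near (312,232) and (336,226), and its handle at (363,200). Two turquoise look-alikes lie on the table at (275,312) and (327,292). The scoop is at (350,352), the tray at (258,177), the block at (412,292) and the felt bob at (320,173). The top view agrees: bin sides run nearly along world x, and the handle is at (338,140).

```bash
cat >> h.py <<'E'
np.set_printoptions(precision=4,suppress=True)
def tool(yaw,pitch=0,jaw="x"):
    """jaws along part x or y of a part frame yawed, pitched about y"""
    base=np.array([[0,1,0],[1,0,0],[0,0,-1.]]) if jaw=="x" else np.array([[1,0,0],[0,-1,0],[0,0,-1.]])
    return R.from_euler("zy",[yaw,pitch])*R.from_matrix(base)
E
python3 - <<'E'
from h import *
print(tri([363.4,200.1],[337.7,138.9]),tri([388,307.4],[469,183.2]),tri([280.7,245.5],[335.2,233.8]))
T=tool(-.045)
print(row([.6695,-.0415,.2],T),row([.6695,-.0415,.089],T))
E
```

```text
[ 0.6683 -0.0427  0.1088] [ 0.5637 -0.3192  0.1164] [ 0.4638 -0.0346  0.0296]
[ 3.137 -2.188 -0.015  0.    -0.    -0.39 ] [ 3.137 -2.188  0.54   0.    -0.    -0.39 ]
```

Call:
jog_arm(plan=[{"x":1,"y":-0.7},{"x":1,"y":-0.7},{"x":1,"y":-0.7},{"x":1,"y":-0.7},{"x":1,"y":-0.7},{"x":1,"y":-0.7},{"x":1,"y":-0.7}], hand=1)

```text
invalid input at $.plan[0]: expected keys x, y, z, wx, wy, wz
```

Call:
jog_arm(plan=[{"x":1,"y":-0.7},{"x":1,"y":-0.7},{"x":1,"y":-0.7},{"x":1,"y":-0.7},{"x":1,"y":-0.7},{"x":1,"y":-0.7},{"x":1,"y":-0.7}])

```text
invalid input at $.plan[0]: expected keys x, y, z, wx, wy, wz
```

Call:
jog_arm(plan=[{"x":1,"y":-0.7},{"x":1,"y":-0.7},{"x":1,"y":-0.7},{"x":1,"y":-0.7},{"x":1,"y":-0.7},{"x":1,"y":-0.7},{"x":1,"y":-0.7,"wz":-0.04},{"x":1,"y":-0.7,"wz":-0.08},{"x":1,"y":-0.7,"wz":-0.12}])

```text
invalid input at $.plan[0]: expected keys x, y, z, wx, wy, wz
```

Run:
```python
from h import *
p,r,o=pose();print(o["t"],p,o["contact_force"])
T=tool(-.045)
print(row([.6695,-.0415,.16],T),row([.6695,-.0415,.089],T))
```

```text
0.9 [ 0.1994 -0.6449  0.197 ] [ 0.3527 -0.1862  0.3262]
[ 3.137 -2.188  0.185  0.    -0.    -0.39 ] [ 3.137 -2.188  0.54   0.    -0.    -0.39 ]
```

All keys are required in each row.

Call:
jog_arm(plan=[{"x":1,"y":-0.7,"z":0,"wx":0,"wy":0,"wz":0},{"x":1,"y":-0.7,"z":0,"wx":0,"wy":0,"wz":0},{"x":1,"y":-0.7,"z":0,"wx":0,"wy":0,"wz":0},{"x":1,"y":-0.7,"z":0,"wx":0,"wy":0,"wz":0},{"x":1,"y":-0.7,"z":0,"wx":0,"wy":0,"wz":0},{"x":1,"y":-0.7,"z":0,"wx":0,"wy":0,"wz":0},{"x":1,"y":-0.7,"z":0,"wx":0,"wy":0,"wz":0}], hand=1)

```text
t: 1.48
eef_pos: [0.3558, -0.4448, 0.1973]
tool_rot: [-0.001, 0.988, 0.155, 0.002]
contact_force: [1.3, 0.2, -0.5]
gripper_width: 0.999
```

Call:
jog_arm(plan=[{"x":1,"y":-0.7,"z":0,"wx":0,"wy":0,"wz":0},{"x":1,"y":-0.7,"z":0,"wx":0,"wy":0,"wz":0},{"x":1,"y":-0.7,"z":0,"wx":0,"wy":0,"wz":0},{"x":1,"y":-0.7,"z":0,"wx":0,"wy":0,"wz":0},{"x":1,"y":-0.7,"z":0,"wx":0,"wy":0,"wz":0},{"x":1,"y":-0.7,"z":0,"wx":0,"wy":0,"wz":0},{"x":1,"y":-0.7,"z":0,"wx":0,"wy":0,"wz":0}])

```text
t: 2.07
eef_pos: [0.5087, -0.2417, 0.199]
tool_rot: [-0.003, 0.987, 0.161, 0.004]
contact_force: [-0.4, 0.6, -0.1]
gripper_width: 0.998
```

Call:
jog_arm(plan=[{"x":1,"y":-0.7,"z":0,"wx":0,"wy":0,"wz":-0.03},{"x":1,"y":-0.7,"z":0,"wx":0,"wy":0,"wz":-0.06},{"x":1,"y":-0.7,"z":0,"wx":0,"wy":0,"wz":-0.1},{"x":1,"y":-0.7,"z":0,"wx":0,"wy":0,"wz":-0.13},{"x":1,"y":-0.7,"z":0,"wx":0,"wy":0,"wz":-0.16},{"x":1,"y":-0.7,"z":0,"wx":0,"wy":0,"wz":-0.2},{"x":1,"y":-0.7,"z":0,"wx":0,"wy":0,"wz":-0.2},{"x":1,"y":-0.7,"z":0,"wx":0,"wy":0,"wz":-0.2}])

```text
t: 2.73
eef_pos: [0.6552, -0.0417, 0.201]
tool_rot: [-0.002, 0.888, 0.46, 0.005]
contact_force: [0.1, -0.9, -0.1]
gripper_width: 1.0
```

Run:
```python
from h import *
p,r,o=pose();print(o["t"],p,o["contact_force"])
T=tool(-.045)
print(row([.6695,-.0415,.16],T),row([.6695,-.0415,.089],T))
```

```text
2.7333 [ 0.6552 -0.0417  0.201 ] [ 0.0613 -0.8647 -0.1249]
[ 0.04   0.058  0.205  0.001 -0.003 -0.181] [ 0.036  0.057  0.56   0.001 -0.003 -0.181]
```

Call:
jog_arm(plan=[{"x":0.04,"y":0.058,"z":0.1,"wx":0,"wy":-0.003,"wz":-0.04},{"x":0.04,"y":0.058,"z":0.2,"wx":0,"wy":-0.003,"wz":-0.08},{"x":0.04,"y":0.058,"z":0.2,"wx":0,"wy":-0.003,"wz":-0.12},{"x":0.04,"y":0.058,"z":0.2,"wx":0,"wy":-0.003,"wz":-0.16},{"x":0.04,"y":0.058,"z":0.2,"wx":0,"wy":-0.003,"wz":-0.181},{"x":0.04,"y":0.058,"z":0.2,"wx":0,"wy":-0.003,"wz":-0.181},{"x":0.036,"y":0.057,"z":0.35,"wx":0,"wy":-0.003,"wz":-0.181},{"x":0.036,"y":0.057,"z":0.45,"wx":0,"wy":-0.003,"wz":-0.181},{"x":0.036,"y":0.057,"z":0.56,"wx":0,"wy":-0.003,"wz":-0.181},{"x":0.036,"y":0.057,"z":0.56,"wx":0,"wy":-0.003,"wz":-0.181},{"x":0.036,"y":0.057,"z":0.56,"wx":0,"wy":-0.003,"wz":-0.181}])

```text
t: 3.65
eef_pos: [0.6683, -0.043, 0.0884]
tool_rot: [0.001, 0.724, 0.689, 0.0]
contact_force: [-0.0, 0.2, 0.8]
gripper_width: 1.003
```

Run:
```python
from h import *
p,r,o=pose();print(o["t"],p,o["contact_force"],proj("scene",p),row([.6695,-.0415,.089],tool(-.045)))
im=snap("scene","s2")
cv2.imwrite("pics/s2c.png",cv2.resize(im[130:290,250:450,::-1],None,fx=3,fy=3,interpolation=cv2.INTER_CUBIC))
```

```text
3.65 [ 0.6683 -0.043   0.0884] [-0.0243  0.2206  0.8466] [363.4687 206.7665] [ 0.008  0.006 -0.003  0.     0.    -0.001]
```

View pics/s2c.png

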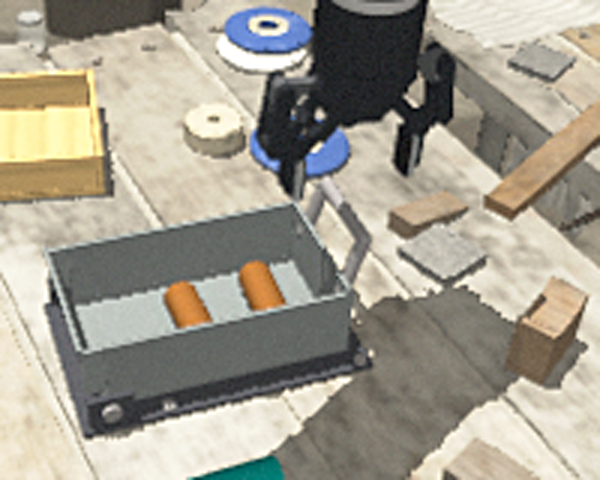

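Run:
```python
from h import *
f=lambda p:(proj("scene",p)-[250,130])*3
for z in(.088,.101,.12,.14): print(z,f([.626,-.043,z]),f([.711,-.043,z]))
print("handle ends",f([.6695,-.0115,.106]),f([.6695,-.0715,.106]),f([.6695,-.0415,.106]))
for cam in("scene","top"):
  if cam=="top": snap("top","t2")
  print([(d["location"],d["confidence"]) for d in finder.place_of(cam,"bin_handle")])
```

```text
0.088 [292.2915 243.802 ] [387.4948 217.7753]
0.101 [293.4724 230.9915] [389.5385 205.1154]
0.12 [295.2403 211.8127] [392.596  186.1762]
0.14 [297.1574 191.0162] [395.9082 165.6587]
handle ends [324.946  189.2859] [362.1699 234.7326] [343.0966 211.4459]
[([362.8, 201.0], 0.61)]
[]
```

Run:
```python
from h import *
im=snap("scene","s3")
t=cv2.imread("pics/t2.png")
a=cv2.resize(im[130:250,300:430,::-1],None,fx=3,fy=3,interpolation=cv2.INTER_CUBIC)
for i,p in enumerate(([.626,-.043,.101],[.711,-.043,.101])): cv2.circle(a,tuple(int(v) for v in (proj("scene",p)-[300,130])*3),3,(0,0,255),-1)
b=cv2.resize(t[90:210,280:410],None,fx=3,fy=3,interpolation=cv2.INTER_CUBIC)
for i,p in enumerate(([.626,-.043,.101],[.711,-.043,.101])): cv2.circle(b,tuple(int(v) for v in (proj("top",p)-[280,90])*3),3,(0,0,255),-1)
cv2.imwrite("pics/c3.png",np.hstack([a,b]));print(pose()[0])
```

```text
[ 0.6705 -0.0416  0.0909]
```

View pics/c3.png

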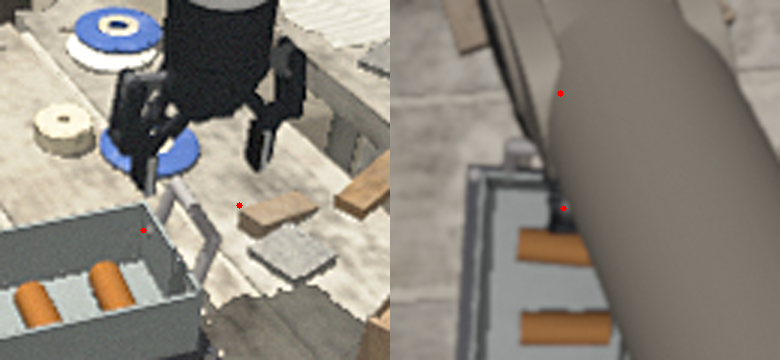

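Call:
jog_arm(plan=[{"x":0,"y":0,"z":0,"wx":0,"wy":0,"wz":0},{"x":0,"y":0,"z":0,"wx":0,"wy":0,"wz":0},{"x":0,"y":0,"z":0,"wx":0,"wy":0,"wz":0},{"x":0,"y":0,"z":0,"wx":0,"wy":0,"wz":0},{"x":0,"y":0,"z":0,"wx":0,"wy":0,"wz":0},{"x":0,"y":0,"z":0,"wx":0,"wy":0,"wz":0},{"x":0,"y":0,"z":0,"wx":0,"wy":0,"wz":0},{"x":0,"y":0,"z":0,"wx":0,"wy":0,"wz":0}], hand=-1, grip_force=60)

```text
t: 4.57
eef_pos: [0.6705, -0.0416, 0.0908]
tool_rot: [0.002, 0.723, 0.69, 0.002]
contact_force: [-0.5, -1.1, 0.4]
gripper_width: -0.003
```

Run:
```python
from h import *
im=snap("scene","s4")
a=cv2.resize(im[130:250,270:430,::-1],None,fx=4,fy=4,interpolation=cv2.INTER_CUBIC)
p,r,o=pose();print(p,o["gripper_width"],o["contact_force"])
cv2.circle(a,tuple(int(v) for v in (proj("scene",p)-[270,130])*4),3,(0,0,255),-1)
cv2.imwrite("pics/c4.png",a)
```

```text
[ 0.6705 -0.0415  0.0908] 0.002731476141569515 [0.1906 0.1091 0.6985]
```

View pics/c4.png

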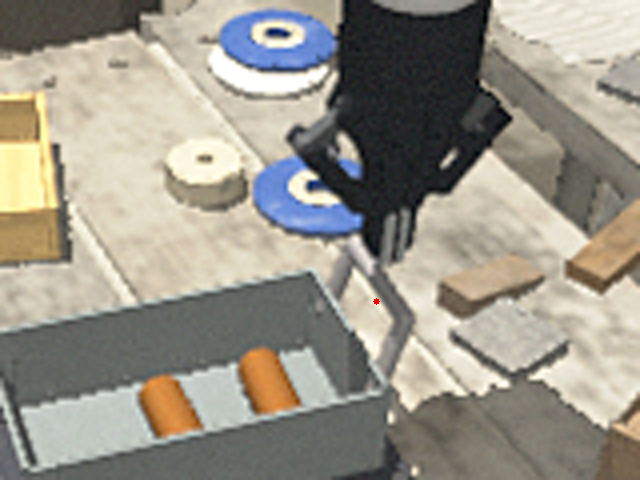

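Gripper shut on nothing. In this view the closed tips are at crop (390,258), but the reported TCP projects to (376,301), so the real tips are about 25–30 mm higher than reported. I'll correct by vision: open, drop about 24 mm and close again.

Call:
jog_arm(plan=[{"x":0,"y":0,"z":0,"wx":0,"wy":0,"wz":0},{"x":0,"y":0,"z":0,"wx":0,"wy":0,"wz":0},{"x":0,"y":0,"z":0,"wx":0,"wy":0,"wz":0},{"x":0,"y":0,"z":0,"wx":0,"wy":0,"wz":0},{"x":0,"y":0,"z":0,"wx":0,"wy":0,"wz":0},{"x":0,"y":0,"z":0,"wx":0,"wy":0,"wz":0},{"x":0,"y":-0.02,"z":0.04,"wx":0,"wy":0,"wz":0},{"x":0,"y":-0.02,"z":0.08,"wx":0,"wy":0,"wz":0},{"x":0,"y":-0.02,"z":0.12,"wx":0,"wy":0,"wz":0},{"x":0,"y":-0.02,"z":0.12,"wx":0,"wy":0,"wz":0}], hand=1)

```text
t: 5.45
eef_pos: [0.6648, -0.0416, 0.0641]
tool_rot: [0.001, 0.723, 0.69, 0.001]
contact_force: [-0.2, 0.1, 0.2]
gripper_width: 0.997
```

Call:
jog_arm(plan=[{"x":0,"y":0,"z":0,"wx":0,"wy":0,"wz":0},{"x":0,"y":0,"z":0,"wx":0,"wy":0,"wz":0},{"x":0,"y":0,"z":0,"wx":0,"wy":0,"wz":0},{"x":0,"y":0,"z":0,"wx":0,"wy":0,"wz":0},{"x":0,"y":0,"z":0,"wx":0,"wy":0,"wz":0},{"x":0,"y":0,"z":0,"wx":0,"wy":0,"wz":0},{"x":0,"y":0,"z":0,"wx":0,"wy":0,"wz":0}], hand=-1)

```text
t: 6.03
eef_pos: [0.6696, -0.0417, 0.0659]
tool_rot: [0.004, 0.724, 0.69, 0.005]
contact_force: [10.6, -0.1, -3.1]
gripper_width: 0.11
```

Run:
```python
from h import *
im=snap("scene","s5")
a=cv2.resize(im[130:250,270:430,::-1],None,fx=4,fy=4,interpolation=cv2.INTER_CUBIC)
p,r,o=pose();print(bot.grasp_offset,p,o["q"],o["gripper_width"],o["contact_force"])
cv2.circle(a,tuple(int(v) for v in (proj("scene",p)-[270,130])*4),3,(0,0,255),-1)
cv2.imwrite("pics/c5.png",a)
```

```text
0.0187 [ 0.6696 -0.0417  0.0659] [ 0.2837  0.6406 -0.4505  1.6575  0.3367  0.9085 -0.3429] 0.11005624344209197 [11.0708 -0.3517 -2.7008]
```

View pics/c5.png

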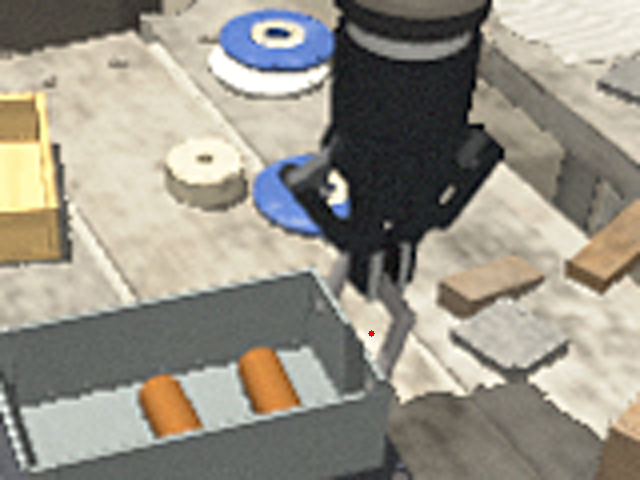

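The bar is between the fingers: opening 0.11, tips at crop (385,298), handle at (390,285). Next I lift along the arc.

Call:
jog_arm(plan=[{"x":0,"y":-0.024,"z":-0.051,"wx":0,"wy":0,"wz":0},{"x":0,"y":-0.051,"z":-0.102,"wx":0,"wy":0,"wz":0},{"x":0,"y":-0.08,"z":-0.15,"wx":0,"wy":0,"wz":0},{"x":0,"y":-0.112,"z":-0.197,"wx":0,"wy":0,"wz":0},{"x":0,"y":-0.146,"z":-0.243,"wx":0,"wy":0,"wz":0},{"x":0,"y":-0.183,"z":-0.287,"wx":0,"wy":0,"wz":0},{"x":0,"y":-0.221,"z":-0.329,"wx":0,"wy":0,"wz":0},{"x":0,"y":-0.261,"z":-0.369,"wx":0,"wy":0,"wz":0},{"x":0,"y":-0.261,"z":-0.369,"wx":0,"wy":0,"wz":0},{"x":0,"y":-0.27,"z":-0.376,"wx":0,"wy":0,"wz":0},{"x":0,"y":-0.27,"z":-0.376,"wx":0,"wy":0,"wz":0}], hand=-1, grip_force=80)

```text
t: 7.0
eef_pos: [0.6182, -0.0366, 0.1423]
tool_rot: [0.006, 0.724, 0.69, 0.009]
contact_force: [8.0, -2.9, -1.8]
gripper_width: 0.095
```

Call:
jog_arm(plan=[{"x":0,"y":-0.02,"z":-0.02,"wx":0,"wy":0,"wz":0},{"x":0,"y":-0.035,"z":-0.03,"wx":0,"wy":0,"wz":0},{"x":0,"y":-0.035,"z":-0.03,"wx":0,"wy":0,"wz":0}])

```text
t: 7.25
eef_pos: [0.6119, -0.0362, 0.1497]
tool_rot: [0.007, 0.724, 0.69, 0.01]
contact_force: [0.1, -0.3, 4.7]
gripper_width: 0.0
```

Run:
```python
from h import *
im=snap("scene","s6")
a=cv2.resize(im[110:290,230:430,::-1],None,fx=3,fy=3,interpolation=cv2.INTER_CUBIC)
p,r,o=pose();print(p,o["gripper_width"],o["contact_force"])
H=np.array([.6695,-.0415,.106])-R.from_euler("z",-.045).apply([.208,0,.092])
for al,c in((.4,(0,0,255)),(.36,(255,0,0))):
  B=lambda q:H+R.from_euler("zy",[-.045,-al]).apply(np.array(q)+[0,0,.004])
  for q in([190,55,58],[190,-55,58],[-16.6,55,62],[-16.6,-55,62],[208,0,88]):
    cv2.circle(a,tuple(int(v) for v in (proj("scene",B(np.array(q)/1e3))-[230,110])*3),2,c,-1)
cv2.imwrite("pics/c6.png",a)
```

```text
[ 0.6116 -0.0363  0.1495] -0.0019156990617621513 [ 0.4911 -0.8951  7.156 ]
```

View pics/c6.png

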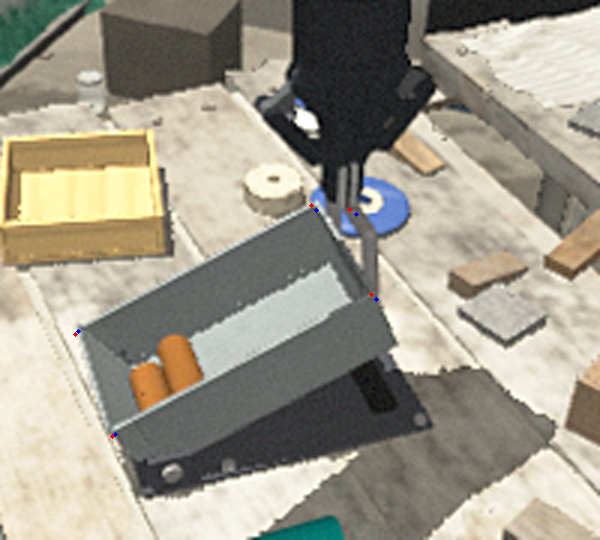

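The bin is tipped with both rollers gathered at the low end (crop (150,385) and (180,362)). My bin model overlays it well. The bar slipped from the finger tips, so I'll regrip deeper and push again to make sure it is on the stop.

Run:
```python
from h import *
T=tool(-.045)
print(row([.6175,-.039,.175],T),row([.6175,-.039,.132],T))
```

```text
[-0.012  0.033 -0.127  0.007 -0.002 -0.001] [-0.013  0.028  0.088  0.007 -0.002 -0.001]
```

Call:
jog_arm(plan=[{"x":-0.012,"y":0.033,"z":-0.13,"wx":0.007,"wy":-0.002,"wz":0},{"x":-0.012,"y":0.033,"z":-0.13,"wx":0.007,"wy":-0.002,"wz":0}])

```text
t: 7.47
eef_pos: [0.6199, -0.0392, 0.1794]
tool_rot: [0.002, 0.724, 0.69, 0.001]
contact_force: [1.5, 1.2, 0.6]
gripper_width: 0.003
```

Call:
jog_arm(plan=[{"x":0,"y":0,"z":0,"wx":0,"wy":0,"wz":0},{"x":0,"y":0,"z":0,"wx":0,"wy":0,"wz":0},{"x":0,"y":0,"z":0,"wx":0,"wy":0,"wz":0},{"x":0,"y":0,"z":0,"wx":0,"wy":0,"wz":0},{"x":0,"y":0,"z":0,"wx":0,"wy":0,"wz":0},{"x":0,"y":0,"z":0,"wx":0,"wy":0,"wz":0},{"x":0,"y":0,"z":0.07,"wx":0,"wy":0,"wz":0},{"x":0,"y":0,"z":0.14,"wx":0,"wy":0,"wz":0},{"x":0,"y":0,"z":0.215,"wx":0,"wy":0,"wz":0},{"x":0,"y":0,"z":0.215,"wx":0,"wy":0,"wz":0},{"x":0,"y":0,"z":0.215,"wx":0,"wy":0,"wz":0}], hand=1)

```text
t: 8.38
eef_pos: [0.6194, -0.0393, 0.1358]
tool_rot: [0.001, 0.724, 0.69, 0.0]
contact_force: [-0.4, -0.5, -0.1]
gripper_width: 0.998
```

Call:
jog_arm(plan=[{"x":0,"y":0,"z":0,"wx":0,"wy":0,"wz":0},{"x":0,"y":0,"z":0,"wx":0,"wy":0,"wz":0},{"x":0,"y":0,"z":0,"wx":0,"wy":0,"wz":0},{"x":0,"y":0,"z":0,"wx":0,"wy":0,"wz":0},{"x":0,"y":0,"z":0,"wx":0,"wy":0,"wz":0},{"x":0,"y":0,"z":0,"wx":0,"wy":0,"wz":0},{"x":0,"y":0,"z":0,"wx":0,"wy":0,"wz":0}], hand=-1)

```text
t: 8.97
eef_pos: [0.6192, -0.0394, 0.136]
tool_rot: [0.001, 0.724, 0.69, 0.0]
contact_force: [-2.0, -0.1, 2.6]
gripper_width: 0.1
```

Call:
jog_arm(plan=[{"x":0,"y":-0.01,"z":-0.01,"wx":0,"wy":0,"wz":0},{"x":0,"y":-0.02,"z":-0.02,"wx":0,"wy":0,"wz":0},{"x":0,"y":-0.02,"z":-0.02,"wx":0,"wy":0,"wz":0}], grip_force=110)

```text
t: 9.22
eef_pos: [0.6174, -0.0391, 0.1381]
tool_rot: [0.002, 0.724, 0.69, 0.002]
contact_force: [14.9, 1.5, -21.8]
gripper_width: 0.087
```

Call:
jog_arm(plan=[{"x":0,"y":-0.01,"z":-0.01,"wx":0,"wy":0,"wz":0},{"x":0,"y":-0.02,"z":-0.02,"wx":0,"wy":0,"wz":0},{"x":0,"y":-0.02,"z":-0.02,"wx":0,"wy":0,"wz":0}])

```text
t: 9.47
eef_pos: [0.6176, -0.039, 0.1383]
tool_rot: [0.004, 0.724, 0.69, 0.006]
contact_force: [27.1, 1.6, -40.8]
gripper_width: 0.088
```

The force rose to 49 N with no further motion, so the bin is on its stop. Next I relax, release, rise, and measure the scoop.

Call:
jog_arm(plan=[{"x":0,"y":0.025,"z":0.025,"wx":0,"wy":0,"wz":0},{"x":0,"y":0.025,"z":0.025,"wx":0,"wy":0,"wz":0}])

```text
t: 9.63
eef_pos: [0.6237, -0.0394, 0.1322]
tool_rot: [0.004, 0.724, 0.689, 0.007]
contact_force: [5.5, -0.5, -7.0]
gripper_width: 0.092
```

Call:
jog_arm(plan=[{"x":0,"y":0,"z":0,"wx":0,"wy":0,"wz":0},{"x":0,"y":0,"z":0,"wx":0,"wy":0,"wz":0},{"x":0,"y":0,"z":0,"wx":0,"wy":0,"wz":0},{"x":0,"y":0,"z":0,"wx":0,"wy":0,"wz":0},{"x":0,"y":0,"z":0,"wx":0,"wy":0,"wz":0},{"x":0,"y":0,"z":-0.2,"wx":0,"wy":0,"wz":0},{"x":0,"y":0,"z":-0.4,"wx":0,"wy":0,"wz":0},{"x":0,"y":0,"z":-0.4,"wx":0,"wy":0,"wz":0},{"x":-0.7,"y":0,"z":-0.4,"wx":0,"wy":0,"wz":0},{"x":-0.7,"y":0,"z":-0.4,"wx":0,"wy":0,"wz":0},{"x":-0.7,"y":0,"z":-0.4,"wx":0,"wy":0,"wz":0},{"x":-0.7,"y":0,"z":-0.4,"wx":0,"wy":0,"wz":0}], hand=1)

```text
t: 10.63
eef_pos: [0.614, -0.1882, 0.2115]
tool_rot: [0.006, 0.727, 0.686, 0.005]
contact_force: [0.9, -0.9, -0.5]
gripper_width: 1.001
```

```bash
cat > sc.py <<'E'
from h import *
from scipy.optimize import least_squares
G=[68,0,103]
def mask(cam,img,box):
    x0,y0,x1,y1=box;h=cv2.cvtColor(img,cv2.COLOR_BGR2HSV);m=((h[...,2]>215)&(h[...,1]<35)).astype(np.uint8)
    o=np.zeros_like(m);o[y0:y1,x0:x1]=m[y0:y1,x0:x1];return cv2.morphologyEx(o,cv2.MORPH_OPEN,np.ones((3,3)))
E
python3 - <<'E'
from sc import *
for cam,f,box in(("top","t1",(420,180,485,245)),("scene","s1",(310,300,400,390))):
    im=cv2.imread(f"pics/{f}.png");m=mask(cam,im,box)
    cs=max(cv2.findContours(m,cv2.RETR_EXTERNAL,cv2.CHAIN_APPROX_NONE)[0],key=cv2.contourArea)
    q=cv2.approxPolyDP(cs,4,True)[:,0];print(cam,m.sum(),q.tolist(),[ray(cam,p,.001)[:2] for p in q.astype(float)])
    a=im[box[1]-20:box[3]+10,box[0]-10:box[2]+30].copy();cv2.imwrite(f"pics/z_{cam}.png",cv2.resize(a,None,fx=4,fy=4,interpolation=cv2.INTER_NEAREST))
a,b=[cv2.imread(f"pics/z_{c}.png") for c in("top","scene")];h=max(a.shape[0],b.shape[0])
pad=lambda i:cv2.copyMakeBorder(i,0,h-i.shape[0],0,0,cv2.BORDER_CONSTANT)
cv2.imwrite("pics/c7.png",cv2.resize(np.hstack([pad(a),pad(b)]),None,fx=.8,fy=.8))
p,r,o=pose();print(p,o["t"],o["contact_force"])
E
```

```text
Traceback (most recent call last):
ValueError: max() iterable argument is empty
```

```bash
sed -i 's/>215/>VT/; s/def mask/VT=185\ndef mask/' sc.py
python3 - <<'E'
from sc import *
for cam,f,box in(("top","t1",(420,180,485,245)),("scene","s1",(310,300,400,390))):
    im=cv2.imread(f"pics/{f}.png");print(cam,im[212,450] if cam=="top" else im[352,350]);
s7=snap("scene","s7")[...,::-1];s6=cv2.imread("pics/s6.png")
H=np.array([.6695,-.0415,.106])-R.from_euler("z",-.045).apply([.208,0,.092])
B=lambda q,al:H+R.from_euler("zy",[-.045,-al]).apply(np.array(q)/1e3+[0,0,.004])
for q in([190,-55,58],[190,-57,30],[100,-57,58],[-16,-55,62]):
    u=proj("scene",B(q,.4));du=proj("scene",B(q,.36))-u
    x,y=u.round().astype(int);t=s6[y-7:y+8,x-7:x+8];w=s7[y-13:y+14,x-13:x+14]
    m=cv2.matchTemplate(w,t,cv2.TM_CCOEFF_NORMED);k=np.unravel_index(m.argmax(),m.shape);print(q,u,"per -.04rad",du,"moved",k[1]-6,k[0]-6,m.max())
a=cv2.resize(s7[110:290,230:430],None,fx=3,fy=3,interpolation=cv2.INTER_CUBIC)
b=cv2.resize(cv2.imread("pics/s1.png")[285:385,310:410],None,fx=3,fy=3,interpolation=cv2.INTER_CUBIC)
c=cv2.resize(cv2.imread("pics/t1.png")[165:245,420:490],None,fx=3,fy=3,interpolation=cv2.INTER_CUBIC)
cv2.imwrite("pics/c7.png",a)
z=np.zeros((540,300,3),np.uint8);z[:300]=b;z[300:,:210]=c;cv2.imwrite("pics/c7.png",np.hstack([a[:,:500],z]))
E
```

```text
top [197 199 202]
scene [251 253 253]
[190, -55, 58] [353.7515 208.2342] per -.04rad [1.897  1.5828] moved 1 1 0.8465449
[190, -57, 30] [357.668 216.673] per -.04rad [1.3863 1.7498] moved 1 2 0.9815322
[100, -57, 58] [316.9221 229.8557] per -.04rad [1.6126 0.4612] moved -4 3 0.9932875
[-16, -55, 62] [267.6801 255.3913] per -.04rad [ 0.9479 -0.834 ] moved 0 0 0.92529315
```

View pics/c7.png

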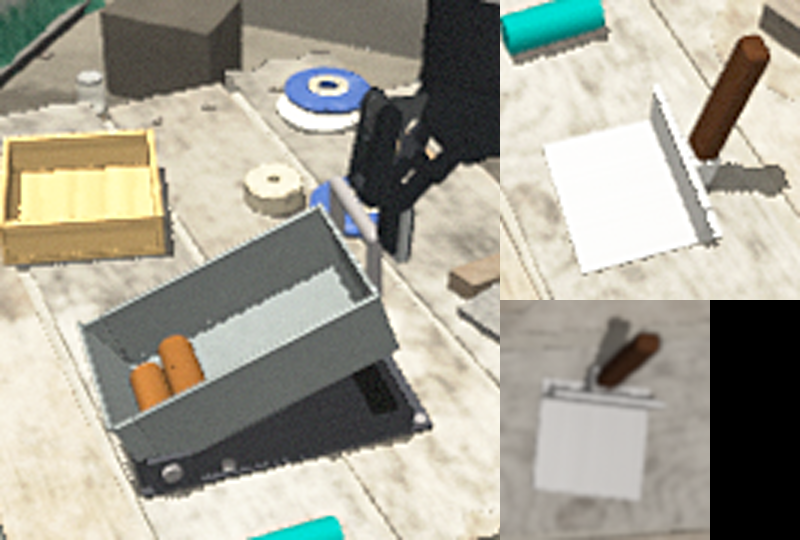

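The tool pulled the bin back about 0.03 rad while still gripping (corner shift of 1–2 px). I'll regrip deeper, push to the stop, and this time open while still loaded. The scoop shows lip corners at top px (431.7,228.3) and (466.7,231.3), scene px (325,333.3) and (337.7,375.7).

Run:
```python
from h import *
T=tool(-.045)
print(row([.6215,-.039,.200],T),row([.6215,-.039,.127],T))
L=[(431.7,228.3),(466.7,231.3)];S=[(325,333.3),(337.7,375.7)]
for c,P in(("top",L),("scene",S)):
    a,b=[ray(c,p,.001) for p in P];d=a-b;print(c,a,b,np.linalg.norm(d),"yaw",np.arctan2(-d[0],d[1]),"origin",(a+b)/2+R.from_euler("z",-.08).apply([.036,0,0]),"grip",(a+b)/2+R.from_euler("z",-.08).apply([.104,0,0]))
```

```text
[ 0.753 -0.008  0.056  0.005  0.    -0.005] [ 0.753 -0.014  0.421  0.005  0.    -0.005]
top [ 0.4711 -0.2648  0.001 ] [ 0.4619 -0.3472  0.001 ] 0.08289732343520684 yaw -0.11113972604556814 origin [ 0.5024 -0.3089  0.001 ] grip [ 0.5702 -0.3143  0.001 ]
scene [ 0.4755 -0.2601  0.001 ] [ 0.463 -0.343  0.001] 0.08382442693846884 yaw -0.14924938374821406 origin [ 0.5051 -0.3044  0.001 ] grip [ 0.5729 -0.3099  0.001 ]
```

Call:
jog_arm(plan=[{"x":0.25,"y":-0.01,"z":0,"wx":0,"wy":0,"wz":0},{"x":0.45,"y":-0.01,"z":0.05,"wx":0.005,"wy":0,"wz":-0.005},{"x":0.753,"y":-0.01,"z":0.056,"wx":0.005,"wy":0,"wz":-0.005},{"x":0.753,"y":-0.01,"z":0.056,"wx":0.005,"wy":0,"wz":-0.005},{"x":0.753,"y":-0.01,"z":0.056,"wx":0.005,"wy":0,"wz":-0.005},{"x":0.753,"y":-0.014,"z":0.2,"wx":0.005,"wy":0,"wz":-0.005},{"x":0.753,"y":-0.014,"z":0.32,"wx":0.005,"wy":0,"wz":-0.005},{"x":0.753,"y":-0.014,"z":0.421,"wx":0.005,"wy":0,"wz":-0.005},{"x":0.753,"y":-0.014,"z":0.421,"wx":0.005,"wy":0,"wz":-0.005},{"x":0.753,"y":-0.014,"z":0.421,"wx":0.005,"wy":0,"wz":-0.005}])

```text
t: 11.52
eef_pos: [0.6207, -0.0394, 0.1265]
tool_rot: [-0.001, 0.723, 0.691, -0.001]
contact_force: [0.6, -0.8, -0.2]
gripper_width: 0.999
```

Call:
jog_arm(plan=[{"x":0,"y":0,"z":0,"wx":0,"wy":0,"wz":0},{"x":0,"y":0,"z":0,"wx":0,"wy":0,"wz":0},{"x":0,"y":0,"z":0,"wx":0,"wy":0,"wz":0},{"x":0,"y":0,"z":0,"wx":0,"wy":0,"wz":0},{"x":0,"y":0,"z":0,"wx":0,"wy":0,"wz":0},{"x":0,"y":0,"z":0,"wx":0,"wy":0,"wz":0},{"x":0,"y":0,"z":0,"wx":0,"wy":0,"wz":0}], hand=-1, grip_force=80)

```text
t: 12.1
eef_pos: [0.6226, -0.0394, 0.1276]
tool_rot: [0.0, 0.723, 0.691, 0.001]
contact_force: [4.0, -0.3, 2.1]
gripper_width: 0.109
```

Call:
jog_arm(plan=[{"x":0,"y":-0.012,"z":-0.012,"wx":0,"wy":0,"wz":0},{"x":0,"y":-0.025,"z":-0.025,"wx":0,"wy":0,"wz":0},{"x":0,"y":-0.04,"z":-0.037,"wx":0,"wy":0,"wz":0},{"x":0,"y":-0.04,"z":-0.037,"wx":0,"wy":0,"wz":0}])

```text
t: 12.43
eef_pos: [0.6174, -0.0388, 0.1334]
tool_rot: [0.002, 0.723, 0.69, 0.003]
contact_force: [18.6, 1.6, -21.6]
gripper_width: 0.108
```

Call:
jog_arm(plan=[{"x":0,"y":-0.02,"z":-0.018,"wx":0,"wy":0,"wz":0},{"x":0,"y":-0.02,"z":-0.018,"wx":0,"wy":0,"wz":0},{"x":0,"y":-0.02,"z":-0.018,"wx":0,"wy":0,"wz":0},{"x":0,"y":-0.02,"z":-0.018,"wx":0,"wy":0,"wz":0},{"x":0,"y":-0.02,"z":-0.018,"wx":0,"wy":0,"wz":0},{"x":0,"y":-0.02,"z":-0.018,"wx":0,"wy":0,"wz":0},{"x":0,"y":0,"z":-0.2,"wx":0,"wy":0,"wz":0},{"x":0,"y":0,"z":-0.4,"wx":0,"wy":0,"wz":0},{"x":-0.1,"y":0,"z":-0.5,"wx":0,"wy":0,"wz":0.02},{"x":-0.3,"y":0,"z":-0.5,"wx":0,"wy":0,"wz":0.06},{"x":-0.5,"y":0,"z":-0.5,"wx":0,"wy":0,"wz":0.1},{"x":-0.7,"y":0,"z":-0.5,"wx":0,"wy":0,"wz":0.14}], hand=1)

```text
t: 13.43
eef_pos: [0.6101, -0.1801, 0.2341]
tool_rot: [0.002, 0.857, 0.515, 0.004]
contact_force: [1.6, -0.0, -0.2]
gripper_width: 0.999
```

Run:
```python
from h import *
s7=snap("scene","s8")[...,::-1];s6=cv2.imread("pics/s6.png")
H=np.array([.6695,-.0415,.106])-R.from_euler("z",-.045).apply([.208,0,.092])
B=lambda q,al:H+R.from_euler("zy",[-.045,-al]).apply(np.array(q)/1e3+[0,0,.004])
for q in([190,-55,58],[190,-57,30],[-16,-55,62]):
    x,y=proj("scene",B(q,.4)).round().astype(int);t=s6[y-7:y+8,x-7:x+8];w=s7[y-13:y+14,x-13:x+14]
    m=cv2.matchTemplate(w,t,cv2.TM_CCOEFF_NORMED);k=np.unravel_index(m.argmax(),m.shape);print(q,"moved",k[1]-6,k[0]-6,m.max())
g=[.571,-.316]
p,r,o=pose();print(p,o["t"],o["q"])
for T in(tool(-.12,0,"y"),tool(-.12+np.pi,0,"y")): print(row([*g,.16],T),row([*g,.056],T))
```

```text
[190, -55, 58] moved 2 5 0.8347319
[190, -57, 30] moved 0 0 0.9861856
[-16, -55, 62] moved 0 0 0.9816693
[ 0.6082 -0.1924  0.2332] 13.4833 [ 0.4855  0.4092 -0.3773  1.5946  0.1646  1.1614 -0.4373]
[-0.63   0.136  0.368  0.002 -0.001  0.376] [-0.629  0.132  0.888  0.002 -0.001  0.376]
[-0.63   0.136  0.368  0.001  0.003 -0.624] [-0.629  0.132  0.888  0.001  0.003 -0.624]
```

Run:
```python
from h import *
T=tool(-.12,.2,"y");g=np.array([.571,-.316,.103]);tz=T.as_matrix()[:,2]
print(row(g+tz*(.048-.11),T),row(g+tz*.048,T))
```

```text
[-0.6    0.19   0.349  0.033 -0.061  0.375] [-0.653  0.09   0.887  0.033 -0.061  0.375]
```

Call:
jog_arm(plan=[{"x":-0.15,"y":0.05,"z":0.0,"wx":0.003,"wy":-0.006,"wz":0.038},{"x":-0.3,"y":0.1,"z":0.0,"wx":0.006,"wy":-0.012,"wz":0.076},{"x":-0.45,"y":0.14,"z":0.0,"wx":0.01,"wy":-0.018,"wz":0.114},{"x":-0.6,"y":0.19,"z":0.05,"wx":0.013,"wy":-0.024,"wz":0.152},{"x":-0.6,"y":0.19,"z":0.1,"wx":0.016,"wy":-0.03,"wz":0.19},{"x":-0.6,"y":0.19,"z":0.15,"wx":0.02,"wy":-0.037,"wz":0.228},{"x":-0.6,"y":0.19,"z":0.2,"wx":0.023,"wy":-0.043,"wz":0.266},{"x":-0.6,"y":0.19,"z":0.25,"wx":0.026,"wy":-0.05,"wz":0.304},{"x":-0.6,"y":0.19,"z":0.3,"wx":0.03,"wy":-0.056,"wz":0.342},{"x":-0.6,"y":0.19,"z":0.349,"wx":0.033,"wy":-0.061,"wz":0.375},{"x":-0.6,"y":0.19,"z":0.349,"wx":0.033,"wy":-0.061,"wz":0.375}])

```text
t: 14.4
eef_pos: [0.5825, -0.3152, 0.1611]
tool_rot: [0.005, 0.993, -0.062, -0.101]
contact_force: [-0.4, -0.1, -0.6]
gripper_width: 1.002
```

Run:
```python
from h import *
T=tool(-.12,.2,"y");g=np.array([.571,-.316,.103]);tz=T.as_matrix()[:,2]
print(pose()[2]["q"],row(g+tz*(.048-.11),T),row(g+tz*.048,T))
im=snap("scene","s9")[...,::-1]
cv2.imwrite("pics/c9.png",cv2.resize(im[200:400,280:480],None,fx=3,fy=3,interpolation=cv2.INTER_CUBIC))
```

```text
[ 0.4042  0.602  -0.0628  1.4485  0.1069  1.2858 -1.3856] [ 0.002  0.004 -0.014 -0.001  0.001 -0.001] [ 0.003  0.005  0.536 -0.001  0.001 -0.001]
```

View pics/c9.png

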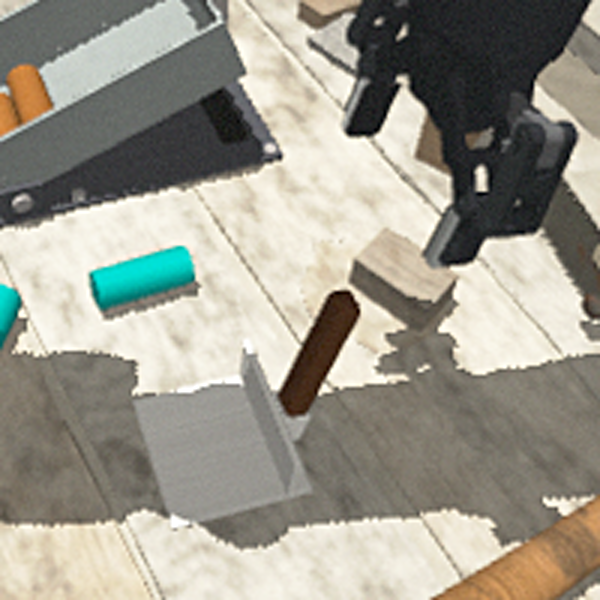

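Run:
```python
from h import *
p,r,o=pose();M=r.as_matrix();f=lambda q:(proj("scene",q)-[280,200])*3
print("tip rep open",f(p-.013*M[:,2]),"+29 tool",f(p-.042*M[:,2]),"+29 z",f(p-.013*M[:,2]+[0,0,.029]))
for s in(-1,1): print(f(p-.042*M[:,2]+s*.05*M[:,1]))
J=np.array([f(p+d)-f(p) for d in np.eye(3)*.01]);print(J)
a=-.12;b=lambda l:np.array([.571,-.316,0])+R.from_euler("z",a).apply([(-.068+.047+l*np.sin(.2)),0,l*np.cos(.2)])
for l in(.005,.105,.13): print(l,b(l),f(b(l)))
```

```text
tip rep open [373.9169 238.6634] +29 tool [392.4725 200.6808] +29 z [383.2901 203.1503]
[349.9013 135.1047]
[441.0049 275.4395]
[[ 15.494   -5.6367]
 [-10.072  -13.6486]
 [  3.0416 -11.6728]]
0.005 [ 0.5511 -0.3136  0.0049] [280.2288 426.3263]
0.105 [ 0.5709 -0.316   0.1029] [331.7738 327.2041]
0.13 [ 0.5758 -0.3166  0.1274] [346.1578 299.5433]
```

Call:
jog_arm(plan=[{"x":-0.01,"y":-0.005,"z":0.15,"wx":0,"wy":0,"wz":0},{"x":-0.012,"y":-0.005,"z":0.3,"wx":0,"wy":0,"wz":0},{"x":-0.012,"y":-0.005,"z":0.43,"wx":0,"wy":0,"wz":0},{"x":-0.012,"y":-0.005,"z":0.536,"wx":0,"wy":0,"wz":0},{"x":-0.012,"y":-0.005,"z":0.536,"wx":0,"wy":0,"wz":0},{"x":-0.012,"y":-0.005,"z":0.536,"wx":0,"wy":0,"wz":0}])

```text
t: 14.95
eef_pos: [0.5588, -0.3139, 0.058]
tool_rot: [0.005, 0.993, -0.058, -0.101]
contact_force: [-0.6, 0.2, -0.5]
gripper_width: 0.997
```

Call:
jog_arm(plan=[{"x":0,"y":0,"z":0,"wx":0,"wy":0,"wz":0},{"x":0,"y":0,"z":0,"wx":0,"wy":0,"wz":0},{"x":0,"y":0,"z":0,"wx":0,"wy":0,"wz":0},{"x":0,"y":0,"z":0,"wx":0,"wy":0,"wz":0},{"x":0,"y":0,"z":0,"wx":0,"wy":0,"wz":0},{"x":0,"y":0,"z":0,"wx":0,"wy":0,"wz":0}], hand=-1, grip_force=110)

```text
t: 15.45
eef_pos: [0.5597, -0.3136, 0.059]
tool_rot: [0.005, 0.993, -0.058, -0.1]
contact_force: [-0.5, 1.5, 4.1]
gripper_width: 0.197
```

Run:
```python
from h import *
p,r,o=pose();print(p,o["t"],o["gripper_width"]*85,o["contact_force"],row(p+[0,0,.15],tool(-.045,.2,"y")))
im=snap("scene","s10")[...,::-1]
cv2.imwrite("pics/c10.png",cv2.resize(im[260:400,300:440],None,fx=4,fy=4,interpolation=cv2.INTER_CUBIC))
```

```text
[ 0.5597 -0.3136  0.059 ] 15.45 16.779295251490808 [-0.5229  1.4796  4.0887] [-0.148  0.016 -0.735 -0.001  0.    -0.023]
```

View pics/c10.png

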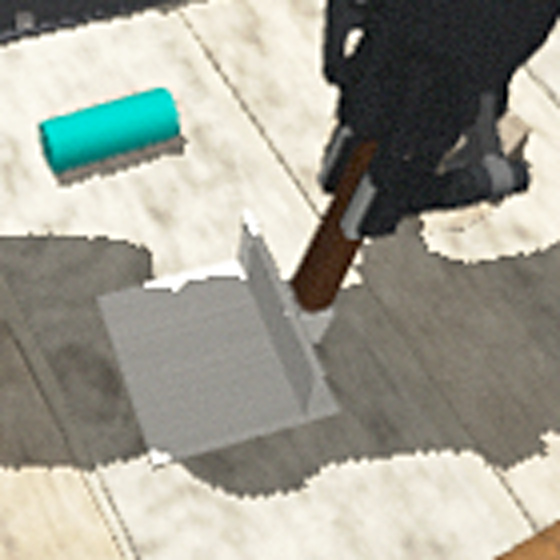

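Grip is good: the bar at crop (350,200) is held between the pads and the scoop is still flat. Next I compute tool targets for scoop poses given in the bin frame.

```bash
cat > pl.py <<'E'
from sc import *
import json,os
H=np.array([.6695,-.0415,.106])-R.from_euler("z",-.045).apply([.208,0,.092])
RB=R.from_euler("zy",[-.045,-.4]);C=H+RB.apply([0,0,.004])
def save(lipmid):
    p,r,_=pose();m=r.as_matrix();yaw=np.arctan2(m[1,0],m[0,0])
    g=p-.048*m[:,2]; Rs=R.from_euler("z",yaw); o=np.array([*lipmid,0])+Rs.apply([.036,0,0])
    d=Rs.inv().apply(g-o);d[1]=0;d[0]=(d[0]+.068)/2 if abs(d[0]-.068)<.01 else d[0]
    print("yaw",yaw,"grip in scoop",Rs.inv().apply(g-o))
    o=g-Rs.apply([d[0],0,0]);o[2]=0
    json.dump([r.inv().apply(o-p).tolist(),(r.inv()*Rs).as_quat().tolist()],open("s.json","w"))
def tcp(o,Rs):
    t,q=json.load(open("s.json"));rr=Rs*R.from_quat(q).inv();return np.asarray(o)-rr.apply(t),rr
def inbin(lx,lz,th):   # lip pose in bin frame, mm
    Rs=RB*R.from_euler("y",th);lip=C+RB.apply(np.array([lx,0,lz])/1e3);return tcp(lip+Rs.apply([.036,0,0]),Rs)
def now():
    t,q=json.load(open("s.json"));p,r,o=pose();Rs=r*R.from_quat(q);org=p+r.apply(t);lip=org-Rs.apply([.036,0,0])
    return org,Rs,RB.inv().apply(lip-C)*1e3,(RB.inv()*Rs).as_euler("zyx"),o
E
python3 - <<'E'
from pl import *
S=[(325,334.3),(338.8,375.5)];a,b=[ray("scene",p,.001) for p in S];d=a-b;print(a,b,np.arctan2(-d[0],d[1]))
m=(a+b)/2;m=(m[:2]+[.4665,-.306])/2
save(m)
p,r,o=pose()
for w in([66,110,0],):
    P,T=inbin(*w);print(P,row(P,T))
o,Rs,l,e,_=now();print(o,l,e)
P,T=tcp(o+[0,0,.2],R.from_euler("zy",[-.045,-.4]));print(row(P,T))
E
```

```text
[ 0.4746 -0.262   0.001 ] [ 0.4649 -0.3434  0.001 ] -0.11833884269970538
yaw -0.11787821663451607 grip in scoop [0.0655 0.0026 0.1061]
[ 0.5408 -0.0403  0.2353] [-0.424 -1.328 -0.842  0.006  0.127 -0.022]
[ 0.5029 -0.3058 -0.    ] [  11.7156 -269.1888  -19.0283] [-0.069   0.3996 -0.019 ]
[-0.35   0.018 -1.039  0.006  0.127 -0.022]
```

Call:
jog_arm(plan=[{"x":-0.03,"y":0,"z":-0.12,"wx":0,"wy":0,"wz":0},{"x":-0.07,"y":0,"z":-0.3,"wx":0,"wy":0,"wz":0},{"x":-0.12,"y":0,"z":-0.5,"wx":0.001,"wy":0.03,"wz":-0.005},{"x":-0.2,"y":0.01,"z":-0.7,"wx":0.003,"wy":0.06,"wz":-0.01},{"x":-0.28,"y":0.015,"z":-0.85,"wx":0.004,"wy":0.09,"wz":-0.016},{"x":-0.35,"y":0.018,"z":-1,"wx":0.006,"wy":0.127,"wz":-0.022},{"x":-0.35,"y":0.018,"z":-1,"wx":0.006,"wy":0.127,"wz":-0.022},{"x":-0.35,"y":0.018,"z":-1,"wx":0.006,"wy":0.127,"wz":-0.022}])

```text
t: 16.17
eef_pos: [0.5294, -0.311, 0.2718]
tool_rot: [0.005, 0.995, -0.024, 0.101]
contact_force: [0.4, 0.0, -2.5]
gripper_width: 0.192
```

Run:
```python
from pl import *
o,Rs,l,e,ob=now();print(o,l,e,ob["gripper_width"],ob["contact_force"],ob["q"])
for w in([66,110,0],): print(row(*inbin(*w)))
```

```text
[ 0.4999 -0.3074  0.1951] [  82.0301 -270.2054  147.8784] [-0.0017 -0.0017 -0.0024] 0.19160182028515924 [ 0.3608  0.0353 -2.5323] [ 0.5978  0.2188 -0.1441  1.7661 -0.0537  0.9723 -1.1325]
[-0.044 -1.355  0.17   0.001 -0.001 -0.001]
```

Call:
jog_arm(plan=[{"x":0,"y":-0.2,"z":0,"wx":0,"wy":0,"wz":0},{"x":0,"y":-0.4,"z":0,"wx":0,"wy":0,"wz":0},{"x":0,"y":-0.6,"z":0,"wx":0,"wy":0,"wz":0},{"x":0,"y":-0.8,"z":0,"wx":0,"wy":0,"wz":0},{"x":0,"y":-1,"z":0,"wx":0,"wy":0,"wz":0},{"x":0,"y":-1,"z":0,"wx":0,"wy":0,"wz":0},{"x":0,"y":-1,"z":0,"wx":0,"wy":0,"wz":0}])

```text
t: 16.75
eef_pos: [0.5394, -0.107, 0.269]
tool_rot: [0.004, 0.995, -0.02, 0.099]
contact_force: [0.5, -1.7, -2.1]
gripper_width: 0.192
```

Call:
jog_arm(plan=[{"x":-0.02,"y":-0.18,"z":0.03,"wx":0,"wy":0,"wz":0},{"x":-0.03,"y":-0.33,"z":0.05,"wx":0,"wy":0,"wz":0},{"x":-0.03,"y":-0.34,"z":0.05,"wx":0,"wy":0,"wz":0},{"x":-0.03,"y":-0.34,"z":0.05,"wx":0,"wy":0,"wz":0}])

```text
t: 17.08
eef_pos: [0.538, -0.0373, 0.256]
tool_rot: [0.004, 0.995, -0.018, 0.097]
contact_force: [0.7, -1.1, -1.3]
gripper_width: 0.195
```

Run:
```python
from pl import *
o,Rs,l,e,ob=now();print(l,e,ob["gripper_width"],ob["contact_force"],ob["t"])
for w in([68,70,0],[68,12,0]): print(row(*inbin(*w)))
im=snap("scene","s11")[...,::-1];tp=snap("top","t11")[...,::-1]
a=cv2.resize(im[110:270,240:420],None,fx=2.6,fy=2.6,interpolation=cv2.INTER_CUBIC).copy()
b=cv2.resize(tp[110:270,270:400],None,fx=2.6,fy=2.6,interpolation=cv2.INTER_CUBIC).copy()
for q in([-36,42,0],[-36,-42,0],[36,42,0],[36,-42,0],[36,42,40],[36,-42,40]):
    w=o+Rs.apply(np.array(q)/1e3)
    cv2.circle(a,tuple(int(v) for v in (proj("scene",w)-[240,110])*2.6),2,(0,0,255),-1)
    cv2.circle(b,tuple(int(v) for v in (proj("top",w)-[270,110])*2.6),2,(0,0,255),-1)
for q in([-16.6,55,62],[-16.6,-55,62],[190,55,58],[190,-55,58],[0,55,0],[0,-55,0]):
    w=C+RB.apply(np.array(q)/1e3)
    cv2.circle(a,tuple(int(v) for v in (proj("scene",w)-[240,110])*2.6),2,(255,0,0),-1)
    cv2.circle(b,tuple(int(v) for v in (proj("top",w)-[270,110])*2.6),2,(255,0,0),-1)
cv2.imwrite("pics/c11.png",np.hstack([a,b]))
```

```text
[ 71.0066   2.7847 130.6485] [0.0078 0.0059 0.0032] 0.1948570313965176 [ 0.7027 -1.0951 -1.3429] 17.0833
[ 0.045  0.011  0.298 -0.001  0.002  0.003]
[ 0.104  0.006  0.582 -0.001  0.002  0.003]
```

View pics/c11.png

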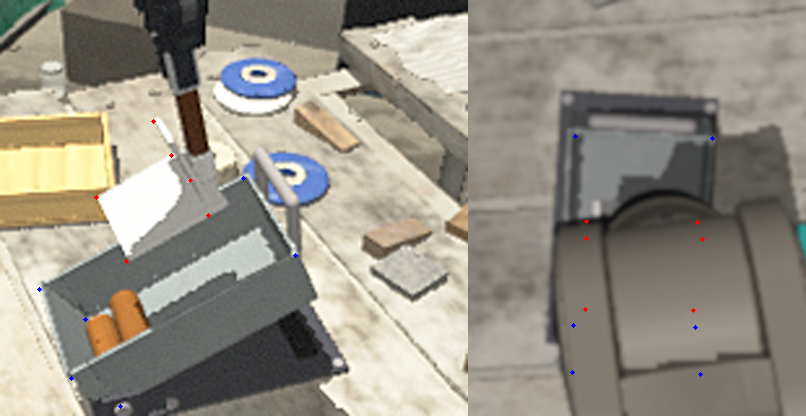

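Pan corners in the scene view sit on my scoop dots, and the bin fits too. Rollers are at crop (102,335) and (130,312). Next I descend.

Call:
jog_arm(plan=[{"x":0.02,"y":0.011,"z":0.15,"wx":0,"wy":0.002,"wz":0.002},{"x":0.045,"y":0.011,"z":0.298,"wx":-0.001,"wy":0.002,"wz":0.003},{"x":0.07,"y":0.008,"z":0.42,"wx":-0.001,"wy":0.002,"wz":0.003},{"x":0.09,"y":0.008,"z":0.52,"wx":-0.001,"wy":0.002,"wz":0.003},{"x":0.104,"y":0.006,"z":0.582,"wx":-0.001,"wy":0.002,"wz":0.003},{"x":0.104,"y":0.006,"z":0.582,"wx":-0.001,"wy":0.002,"wz":0.003},{"x":0.104,"y":0.006,"z":0.582,"wx":-0.001,"wy":0.002,"wz":0.003}])

```text
t: 17.77
eef_pos: [0.5824, -0.0461, 0.1465]
tool_rot: [0.006, 0.995, -0.027, 0.101]
contact_force: [0.0, 0.5, 0.6]
gripper_width: 0.194
```

Run:
```python
from pl import *
o,Rs,l,e,ob=now();print(l,e,ob["gripper_width"],ob["contact_force"],ob["t"])
for w in([66,6,0],[66,1,0],[66,-4,0]): print(row(*inbin(*w)))
```

```text
[70.1409 -5.2495 11.7217] [-0.0073 -0.0026 -0.006 ] 0.19392880809515947 [0.0152 0.5049 0.5636] 17.7667
[-0.014 -0.029  0.032  0.001 -0.001 -0.003]
[-0.009 -0.029  0.057  0.001 -0.001 -0.003]
[-0.004 -0.03   0.081  0.001 -0.001 -0.003]
```

Call:
jog_arm(plan=[{"x":-0.014,"y":-0.029,"z":0.032,"wx":0.001,"wy":-0.001,"wz":-0.003},{"x":-0.01,"y":-0.029,"z":0.052,"wx":0.001,"wy":-0.001,"wz":-0.003},{"x":-0.01,"y":-0.029,"z":0.052,"wx":0.001,"wy":-0.001,"wz":-0.003}])

```text
t: 18.02
eef_pos: [0.5829, -0.0419, 0.1356]
tool_rot: [0.005, 0.995, -0.023, 0.099]
contact_force: [0.5, -0.2, -1.7]
gripper_width: 0.195
```

Run:
```python
from pl import *
o,Rs,l,e,ob=now();print(l,e,ob["gripper_width"],ob["contact_force"],ob["torque"],ob["t"])
for w in([66,0,0],[66,-4,0],[40,-3,0],[20,-3,0],[3,-3,0]): print(row(*inbin(*w)))
```

```text
[65.9361 -1.6453  1.8104] [-0.0004  0.0012 -0.0023] 0.1948262561659652 [ 0.4825 -0.2338 -1.6637] [0.0275 0.2218 0.021 ] 18.0167
[ 0.002 -0.008  0.008  0.001  0.    -0.   ]
[ 0.006 -0.008  0.028  0.001  0.    -0.   ]
[-0.123 -0.009  0.049  0.001  0.    -0.   ]
[-0.221 -0.009  0.069  0.001  0.    -0.   ]
[-0.304 -0.01   0.086  0.001  0.    -0.   ]
```

Call:
jog_arm(plan=[{"x":0.004,"y":-0.006,"z":0.02,"wx":0.001,"wy":0,"wz":0},{"x":0.006,"y":-0.006,"z":0.028,"wx":0.001,"wy":0,"wz":0},{"x":0.006,"y":-0.006,"z":0.028,"wx":0.001,"wy":0,"wz":0}])

```text
t: 18.27
eef_pos: [0.5844, -0.0416, 0.1293]
tool_rot: [0.004, 0.995, -0.023, 0.098]
contact_force: [-0.4, -0.5, -1.9]
gripper_width: 0.189
```

Run:
```python
from pl import *
o,Rs,l,e,ob=now();print(l,e,ob["gripper_width"],ob["contact_force"],ob["torque"],ob["t"])
for w in([66,-4,0],[66,-8,0],[40,-5,0],[20,-5,0],[3,-5,0]): print(row(*inbin(*w)))
```

```text
[64.8211 -1.0905 -4.4091] [-0.0019  0.003   0.0002] 0.18946632571152686 [-0.3807 -0.4681 -1.9304] [0.0863 0.1879 0.026 ] 18.2667
[ 0.004 -0.006 -0.005 -0.     0.001 -0.001]
[ 0.008 -0.007  0.015 -0.     0.001 -0.001]
[-0.122 -0.007  0.027 -0.     0.001 -0.001]
[-0.22  -0.007  0.047 -0.     0.001 -0.001]
[-0.303 -0.007  0.064 -0.     0.001 -0.001]
```

Call:
jog_arm(plan=[{"x":0.006,"y":-0.006,"z":0.01,"wx":0,"wy":0,"wz":0},{"x":0.008,"y":-0.007,"z":0.018,"wx":0,"wy":0,"wz":0},{"x":0.008,"y":-0.007,"z":0.018,"wx":0,"wy":0,"wz":0}])

```text
t: 18.52
eef_pos: [0.5866, -0.0402, 0.1256]
tool_rot: [0.004, 0.995, -0.023, 0.098]
contact_force: [-0.2, -1.2, -2.1]
gripper_width: 0.192
```

Run:
```python
from pl import *
o,Rs,l,e,ob=now();print(l,e,ob["gripper_width"],ob["contact_force"],ob["torque"],ob["t"])
for w in([66,-10,0],[66,-14,0]): print(row(*inbin(*w)))
```

```text
[65.2394  0.3478 -8.61  ] [-0.0018  0.0038  0.0003] 0.1916459886837569 [-0.1623 -1.2281 -2.1481] [-0.0274  0.2509  0.0482] 18.5167
[ 0.004  0.001  0.005 -0.     0.001 -0.001]
[ 0.008  0.     0.024 -0.     0.001 -0.001]
```

Call:
jog_arm(plan=[{"x":0.006,"y":0,"z":0.015,"wx":0,"wy":0,"wz":0},{"x":0.008,"y":0,"z":0.025,"wx":0,"wy":0,"wz":0},{"x":0.008,"y":0,"z":0.025,"wx":0,"wy":0,"wz":0}])

```text
t: 18.77
eef_pos: [0.5891, -0.0403, 0.1205]
tool_rot: [0.004, 0.995, -0.023, 0.098]
contact_force: [0.5, -0.6, -1.3]
gripper_width: 0.196
```

Run:
```python
from pl import *
o,Rs,l,e,ob=now();print(l,e,ob["gripper_width"],ob["contact_force"],ob["torque"],ob["t"])
im=snap("scene","s12")
def d(n):
    return [(np.round(q["location"],1).tolist(),round(q["confidence"],2)) for q in finder.place_of("scene",n)[:4]]
print(d("roller_1"),d("scoop"),d("scoop_grip"),proj("scene",o),proj("scene",o+Rs.apply([.068,0,.103])))
for x in(10.7,38.7):print("roller exp",proj("scene",C+RB.apply([x/1e3,0,.014])))
```

```text
[ 65.5338   0.2399 -14.192 ] [-0.0018  0.0043  0.0003] 0.1956340117707116 [ 0.515  -0.6458 -1.3483] [0.0125 0.1855 0.051 ] 18.7667
[([324.7, 289.7], 0.91), ([274.7, 315.4], 0.76), ([288.0, 244.9], 0.52)] [([302.9, 231.0], 0.73)] [([326.5, 187.1], 0.9)] [319.4888 230.6751] [331.0699 188.2963]
roller exp [280.8476 243.2523]
roller exp [291.4932 237.2431]
```

Run:
```python
from pl import *
o,Rs,l,e,ob=now()
for f in("s9","s11","s12"):
    im=cv2.imread(f"pics/{f}.png");hsv=cv2.cvtColor(im,cv2.COLOR_BGR2HSV)
    m=((hsv[...,0]<12)&(hsv[...,1]>120)&(hsv[...,2]<125)&(hsv[...,2]>30)).astype(np.uint8)
    if f=="s9": m[:,:370]=0;m[:290]=0;m[345:]=0;m[:,402:]=0
    else: m[:,:260]=0;m[:,380:]=0;m[250:]=0;m[:120]=0
    n,lab,st,ce=cv2.connectedComponentsWithStats(m);i=1+st[1:,4].argmax();ys,xs=np.where(lab==i)
    print(f,st[i],ce[i],"low",xs[ys>=ys.max()-1].mean(),ys.max(),"high",xs[ys<=ys.min()+1].mean(),ys.min())
    w=((hsv[...,1]<30)&(hsv[...,2]>150)).astype(np.uint8)
for q in([47,0,2],[47,0,15],[57,0,50],[68,0,103],[-36,42,0],[-36,-42,0],[36,42,40],[36,-42,40]): print(q,proj("scene",o+Rs.apply(np.array(q)/1e3)))
im=cv2.imread("pics/s12.png");a=cv2.resize(im[150:290,240:400],None,fx=5,fy=5,interpolation=cv2.INTER_CUBIC)[:600]
for q in([-36,42,0],[-36,-42,0],[36,42,40],[36,-42,40],[68,0,103]):
    cv2.circle(a,tuple(int(v) for v in (proj("scene",o+Rs.apply(np.array(q)/1e3))-[240,150])*5),3,(0,0,255),-1)
for q in([-16.6,55,62],[-16.6,-55,62],[190,55,58],[190,-55,58],[0,55,0],[0,-55,0]):
    cv2.circle(a,tuple(int(v) for v in (proj("scene",C+RB.apply(np.array(q)/1e3))-[240,150])*5),3,(255,0,0),-1)
cv2.imwrite("pics/c12.png",a)
```

```text
s9 [373 312  19  23  80] [381.575 321.975] low 378.3333333333333 334 high 383.6666666666667 312
s11 [312 161   8   8  25] [315.  164.8] low 316.0 168 high 314.3333333333333 161
s12 [322 204   8  13  35] [325.9714 209.2   ] low 328.0 216 high 327.2 204
[47, 0, 2] [336.7303 220.2317]
[47, 0, 15] [335.045  216.9614]
[57, 0, 50] [334.1868 205.6352]
[68, 0, 103] [331.1094 188.0808]
[-36, 42, 0] [300.4889 226.1564]
[-36, -42, 0] [312.2767 250.6449]
[36, 42, 40] [320.8814 201.5   ]
[36, -42, 40] [334.5726 224.9938]
```

View pics/c12.png

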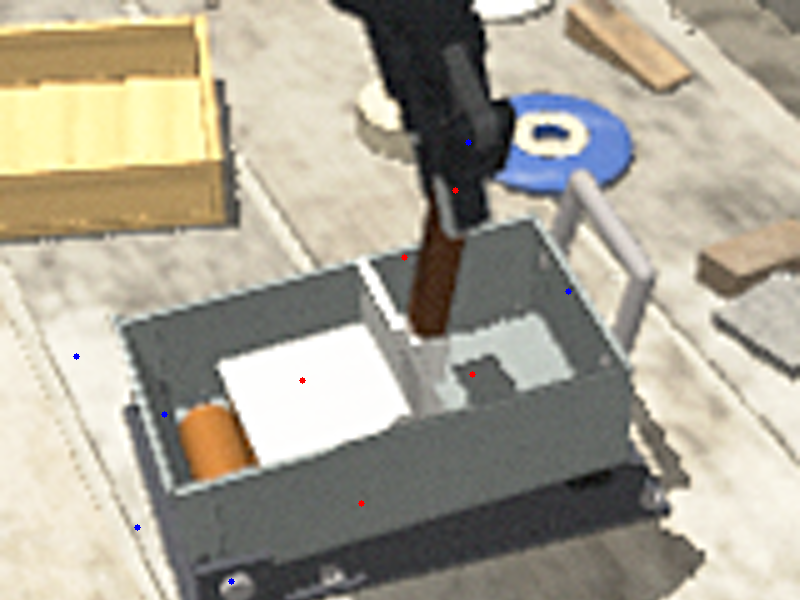

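The picture shows trouble. The pan (crop (220–410, 325–470)) rests in the bin and has pushed the bin down well below its stop, and the scoop has turned in the grip. One roller shows at (215,440). I need to know the real bin angle and where roller 2 is, so I'll fit from pixel data.

Run:
```python
from pl import *
q=np.array([[-16.6,55,62],[-16.6,-55,62],[194,57,58],[194,-57,58],[208,0,94]])/1e3
px=np.array([[264,214.4],[275.6,248],[348.5,193.8],[365.6,223.3],[363.5,195]])
def res(v,full=False):
    B=R.from_euler("zy",[-.045,-v[0]]);h=H+np.array([v[1],v[2],0])
    return np.ravel([proj("scene",h+B.apply(p+[0,0,.004]))-u for p,u in zip(q,px)])
s=least_squares(res,[.2,0,0]);print("free",s.x,s.fun.round(1))
s2=least_squares(lambda v:res([v[0],0,0]),[.2]);print("fixed",s2.x,s2.fun.round(1))
for al in(s.x[0],):
    B=R.from_euler("zy",[-.045,-al])
    for x in(10.7,38.7,60): print("roller at",x,(proj("scene",H+[s.x[1],s.x[2],0]+B.apply([x/1e3,0,.018]))-[240,150])*5)
im=cv2.imread("pics/s12.png");h=cv2.cvtColor(im,cv2.COLOR_BGR2HSV)
m=((h[...,0]>5)&(h[...,0]<18)&(h[...,1]>150)&(h[...,2]>120)).astype(np.uint8);m[:,:260]=0;m[:,345:]=0;m[:200]=0;m[260:]=0
n,l,st,ce=cv2.connectedComponentsWithStats(m);print(st[1:],ce[1:])
```

```text
free [0.0455 0.0006 0.0036] [-0.3  0.3  0.9 -0.4 -1.8  0.1  1.7  0.3 -0.8 -0.2]
fixed [0.0592] [-0.4  1.5  0.8  1.1 -1.7  0.2  2.   0.6 -0.7 -0. ]
roller at 10.7 [217.5921 459.9849]
roller at 38.7 [275.2688 443.6314]
roller at 60 [318.5014 431.3733]
[[276 231  15  15 141]] [[281.9929 238.078 ]]
```

The bin is at about 0.05 rad, with roller 2 under the pan. I'll lift the scoop out slowly, look again, set it back on the table and re-tip.

```bash
cat >> pl.py <<'E'
QB=np.array([[-16.6,55,62],[-16.6,-55,62],[194,57,58],[194,-57,58],[208,0,94]])/1e3
def orange(f):
    im=cv2.imread(f);h=cv2.cvtColor(im,cv2.COLOR_BGR2HSV)
    m=((h[...,0]>5)&(h[...,0]<18)&(h[...,1]>150)&(h[...,2]>100)).astype(np.uint8);m[:,:240]=0;m[:,360:]=0;m[:120]=0;m[270:]=0
    n,l,st,ce=cv2.connectedComponentsWithStats(m);return [(st[i].tolist(),ce[i].round(1).tolist()) for i in range(1,n) if st[i,4]>8]
E
python3 - <<'E'
from pl import *
p,r,o=pose();T=tool(-.045,-.2,"y")
for d in(.02,.06,.13): print(row(p+[0,0,d],T))
print(row(p+[0,-.05,.13],T))
E
```

```text
[ 0.02   0.    -0.098  0.004  0.001 -0.   ]
[ 0.059  0.001 -0.294  0.004  0.001 -0.   ]
[ 0.127  0.002 -0.638  0.004  0.001 -0.   ]
[ 0.138  0.252 -0.635  0.004  0.001 -0.   ]
```

Call:
jog_arm(plan=[{"x":0.01,"y":0,"z":-0.05,"wx":0,"wy":0,"wz":0},{"x":0.02,"y":0,"z":-0.1,"wx":0,"wy":0,"wz":0},{"x":0.03,"y":0,"z":-0.15,"wx":0,"wy":0,"wz":0},{"x":0.04,"y":0,"z":-0.2,"wx":0,"wy":0,"wz":0},{"x":0.06,"y":0,"z":-0.3,"wx":0,"wy":0,"wz":0},{"x":0.08,"y":0,"z":-0.4,"wx":0,"wy":0,"wz":0},{"x":0.1,"y":0,"z":-0.5,"wx":0,"wy":0,"wz":0},{"x":0.127,"y":0,"z":-0.638,"wx":0,"wy":0,"wz":0},{"x":0.127,"y":0,"z":-0.638,"wx":0,"wy":0,"wz":0}])

```text
t: 19.72
eef_pos: [0.5927, -0.0396, 0.2586]
tool_rot: [0.004, 0.994, -0.023, 0.103]
contact_force: [1.2, 0.5, -0.9]
gripper_width: 0.196
```

Run:
```python
from pl import *
p,r,o=pose();snap("scene","s13");print(p,o["t"],o["gripper_width"],orange("pics/s13.png"))
B=R.from_euler("zy",[-.045,-.05])
for x in(10.7,38.7,60): print("roller at",x,proj("scene",H+B.apply([x/1e3,0,.018])))
im=cv2.imread("pics/s13.png");h=cv2.cvtColor(im,cv2.COLOR_BGR2HSV)
for n,m in(("white",(h[...,1]<30)&(h[...,2]>200)),("brown",(h[...,0]<14)&(h[...,1]>110)&(h[...,2]<125)&(h[...,2]>30))):
    m=m.astype(np.uint8);m[:,:250]=0;m[:,380:]=0;m[260:]=0;m[:80]=0
    n_,l,st,ce=cv2.connectedComponentsWithStats(m);i=1+st[1:,4].argsort()[::-1][:3];print(n,st[i].tolist())
    if n=="white":
        c=max(cv2.findContours((l==i[0]).astype(np.uint8),cv2.RETR_EXTERNAL,cv2.CHAIN_APPROX_NONE)[0],key=cv2.contourArea);print(cv2.approxPolyDP(c,3,True)[:,0].tolist())
for n in("scoop","scoop_grip","bin_handle","bin_corner","roller_1"): print(n,[(np.round(d["location"],1).tolist(),round(d["confidence"],2)) for d in finder.place_of("scene",n)[:3]],[ (np.round(d["bbox"],0).tolist(),round(d["confidence"],2)) for d in finder.find_in("scene",n)[:3]])
```

```text
[ 0.5927 -0.0396  0.2586] 19.7167 0.1956773560880501 [([276, 224, 25, 22, 326], [288.0, 235.2])]
roller at 10.7 [283.7585 243.1103]
roller at 38.7 [295.3261 239.7817]
roller at 60 [303.9978 237.2864]
white [[283, 166, 41, 32, 792], [298, 213, 54, 27, 493], [250, 207, 22, 53, 431]]
[[315, 166], [283, 174], [294, 197], [323, 181]]
brown [[325, 135, 12, 31, 157], [330, 131, 1, 3, 3], [277, 241, 1, 1, 1]]
scoop [([307.0, 179.1], 0.61)] [([287.0, 135.0, 50.0, 64.0], 0.97)]
scoop_grip [([332.3, 128.8], 0.79), ([279.2, 242.0], 0.72)] [([282.0, 137.0, 54.0, 59.0], 0.71)]
bin_handle [([356.9, 195.1], 0.95)] [([264.0, 188.0, 110.0, 73.0], 0.66)]
bin_corner [([278.6, 244.2], 0.87)] [([262.0, 184.0, 110.0, 78.0], 0.61)]
roller_1 [([326.3, 289.4], 0.91), ([276.6, 313.5], 0.68), ([287.7, 245.0], 0.61)] [([277.0, 229.0, 12.0, 19.0], 0.64), ([308.0, 281.0, 37.0, 22.0], 0.63), ([261.0, 294.0, 28.0, 39.0], 0.56)]
```

```bash
cat >> pl.py <<'E'
def slipped(phi,dg=(0,0)):
    """scoop pose when turned by phi about the jaw axis at the grasp point from the nominal tool-aligned (pitch .2) grip"""
    p,r,o=pose();g=p-.046*r.as_matrix()[:,2]
    Rs=r*tool(0,.2,"y").inv()*R.from_euler("y",phi); return g-Rs.apply([.068+dg[0],0,.103+dg[1]]),Rs
def fitslip(px,obj,save_=False):
    f=lambda v:np.ravel([proj("scene",slipped(v[0],v[1:])[0]+slipped(v[0],v[1:])[1].apply(np.array(a)/1e3))-u for a,u in zip(obj,px)])
    s=least_squares(f,[0,0,0]);o,Rs=slipped(s.x[0],s.x[1:]);print("phi,dg",s.x,"res",s.fun.round(1))
    if save_:
        p,r,_=pose();json.dump([r.inv().apply(o-p).tolist(),(r.inv()*Rs).as_quat().tolist()],open("s.json","w"))
    return s.x
E
python3 - <<'E'
from pl import *
fitslip([[283,174],[294,197.5],[322.5,181.5],[314,166]],[[-36,42,2],[-36,-42,2],[35,-42,2],[35,42,2]],True)
o,Rs,l,e,ob=now();print(o,Rs.as_euler("zyx"))
P,T=tcp(o+[0,0,.03],R.from_euler("z",-.1));print(row(P,T),T.as_euler("zyx"))
P,T=tcp([.505,-.306,.1],R.from_euler("z",-.1));print(P)
E
```

```text
phi,dg [ 0.1734  0.0111 -0.0249] res [-1.7  0.4 -0.7  0.4  4.2  3.  -1.7 -3.7]
[ 0.5201 -0.0368  0.2021] [-0.0483 -0.2215 -0.0134]
[ 0.057  0.021 -0.058 -0.001 -0.071  0.017] [ 0.1    -0.0264 -3.1389]
[ 0.5825 -0.3138  0.1321]
```

Call:
jog_arm(plan=[{"x":0.057,"y":0.1,"z":-0.058,"wx":0,"wy":-0.02,"wz":0.005},{"x":0.057,"y":0.28,"z":-0.058,"wx":0,"wy":-0.04,"wz":0.01},{"x":0.057,"y":0.46,"z":-0.058,"wx":0,"wy":-0.06,"wz":0.017},{"x":0.057,"y":0.64,"z":-0.058,"wx":0,"wy":-0.071,"wz":0.017},{"x":0.057,"y":0.82,"z":-0.058,"wx":0,"wy":-0.071,"wz":0.017},{"x":0.057,"y":1,"z":-0.058,"wx":0,"wy":-0.071,"wz":0.017},{"x":0.057,"y":1,"z":-0.058,"wx":0,"wy":-0.071,"wz":0.017},{"x":0.057,"y":1,"z":-0.058,"wx":0,"wy":-0.071,"wz":0.017}])

```text
t: 20.93
eef_pos: [0.5876, -0.2435, 0.2639]
tool_rot: [-0.001, 0.998, -0.053, -0.014]
contact_force: [0.7, 0.9, -1.0]
gripper_width: 0.199
```

Run:
```python
from pl import *
o,Rs,l,e,ob=now();print(o,Rs.as_euler("zyx"),ob["contact_force"])
for z in(.06,.02): print(row(*tcp([.505,-.306,z],R.from_euler("z",-.1))))
im=snap("scene","s14")[...,::-1];h=cv2.cvtColor(im,cv2.COLOR_BGR2HSV)
for q in([-36,42,2],[-36,-42,2],[52,42,0],[52,-42,0],[36,-42,40],[36,42,40]):print(q,proj("scene",o+Rs.apply(np.array(q)/1e3)))
m=((h[...,1]<30)&(h[...,2]>200)).astype(np.uint8);m[:,:290]=0;m[:,400:]=0;m[330:]=0;m[:200]=0
n_,l,st,ce=cv2.connectedComponentsWithStats(m);i=1+st[1:,4].argsort()[::-1][:4];print(st[i].tolist())
for n in("scoop","scoop_grip"): print(n,[(np.round(d["location"],1).tolist(),round(d["confidence"],2)) for d in finder.place_of("scene",n)[:3]],[ (np.round(d["bbox"],0).tolist(),round(d["confidence"],2)) for d in finder.find_in("scene",n)[:3]])
```

```text
[ 0.5101 -0.2353  0.232 ] [-0.1058  0.0021  0.001 ] [ 0.7475  0.9199 -1.0475]
[ 0.036  0.353  0.858 -0.     0.001 -0.002]
[ 0.042  0.353  1.058 -0.     0.001 -0.002]
[-36, 42, 2] [313.924  220.2973]
[-36, -42, 2] [329.9736 256.9128]
[52, 42, 0] [362.9132 211.7983]
[52, -42, 0] [383.6413 246.042 ]
[36, -42, 40] [377.3803 229.3412]
[36, 42, 40] [356.2905 195.1522]
[[290, 263, 81, 67, 2868], [345, 218, 55, 84, 1736], [298, 213, 62, 27, 980], [388, 207, 12, 16, 72]]
scoop [([341.4, 240.0], 0.67)] [([314.0, 179.0, 78.0, 84.0], 0.69)]
scoop_grip [([394.1, 183.4], 0.83), ([342.1, 239.5], 0.62)] [([311.0, 176.0, 82.0, 84.0], 0.87)]
```

Call:
jog_arm(plan=[{"x":0.005,"y":0.17,"z":0.05,"wx":0,"wy":0,"wz":0},{"x":0.01,"y":0.353,"z":0.1,"wx":0,"wy":0,"wz":0},{"x":0.015,"y":0.353,"z":0.25,"wx":0,"wy":0,"wz":0},{"x":0.02,"y":0.353,"z":0.4,"wx":0,"wy":0,"wz":0},{"x":0.025,"y":0.353,"z":0.55,"wx":0,"wy":0,"wz":0},{"x":0.03,"y":0.353,"z":0.7,"wx":0,"wy":0,"wz":0},{"x":0.036,"y":0.353,"z":0.85,"wx":0,"wy":0,"wz":0},{"x":0.04,"y":0.353,"z":0.95,"wx":0,"wy":0,"wz":0},{"x":0.04,"y":0.353,"z":0.95,"wx":0,"wy":0,"wz":0},{"x":0.04,"y":0.353,"z":0.95,"wx":0,"wy":0,"wz":0}])

```text
t: 22.02
eef_pos: [0.5846, -0.307, 0.0739]
tool_rot: [-0.002, 0.999, -0.048, -0.015]
contact_force: [0.7, -0.0, -1.7]
gripper_width: 0.187
```

Run:
```python
from pl import *
o,Rs,l,e,ob=now();print(o,Rs.as_euler("zyx"),ob["contact_force"],ob["torque"])
im=snap("scene","s15")
for n in("scoop","scoop_grip"): print(n,[(np.round(d["location"],1).tolist(),round(d["confidence"],2)) for d in finder.place_of("scene",n)[:3]],[ (np.round(d["bbox"],0).tolist(),round(d["confidence"],2)) for d in finder.find_in("scene",n)[:3]])
for q in([-36,42,2],[-36,-42,2],[52,-42,0],[36,42,40],[0,0,0],[68,0,103]):print(q,proj("scene",o+Rs.apply(np.array(q)/1e3)))
```

```text
[ 0.507  -0.2994  0.0421] [-0.096   0.0025  0.0036] [ 0.7063 -0.0128 -1.711 ] [-0.0723 -0.1666 -0.0355]
scoop [([350.4, 335.8], 0.84)] [([326.0, 287.0, 74.0, 77.0], 0.94)]
scoop_grip [([395.6, 295.2], 0.8)] []
[-36, 42, 2] [324.2884 317.9344]
[-36, -42, 2] [339.9225 359.867 ]
[52, -42, 0] [386.8679 346.2026]
[36, 42, 40] [362.0347 296.2237]
[0, 0, 0] [350.5139 333.1374]
[68, 0, 103] [393.2174 288.8929]
```

Call:
jog_arm(plan=[{"x":0,"y":0,"z":0.05,"wx":0,"wy":0,"wz":0},{"x":0,"y":0,"z":0.1,"wx":0,"wy":0,"wz":0},{"x":0,"y":0,"z":0.13,"wx":0,"wy":0,"wz":0},{"x":0,"y":0,"z":0.13,"wx":0,"wy":0,"wz":0}])

```text
t: 22.6
eef_pos: [0.5867, -0.3094, 0.0517]
tool_rot: [-0.001, 0.999, -0.049, -0.011]
contact_force: [-0.2, 0.6, 8.4]
gripper_width: 0.196
```

Call:
jog_arm(plan=[{"x":0,"y":0,"z":0.02,"wx":0,"wy":0,"wz":0},{"x":0,"y":0,"z":0.03,"wx":0,"wy":0,"wz":0},{"x":0,"y":0,"z":0.03,"wx":0,"wy":0,"wz":0}])

```text
t: 22.85
eef_pos: [0.5909, -0.3099, 0.0499]
tool_rot: [0.0, 0.999, -0.049, -0.007]
contact_force: [0.7, 2.0, 24.1]
gripper_width: 0.194
```

Call:
jog_arm(plan=[{"x":0,"y":0,"z":-0.02,"wx":0,"wy":0,"wz":0},{"x":0,"y":0,"z":-0.02,"wx":0,"wy":0,"wz":0}])

```text
t: 23.02
eef_pos: [0.5922, -0.3102, 0.0551]
tool_rot: [0.001, 0.999, -0.049, -0.006]
contact_force: [0.0, -0.4, -1.0]
gripper_width: 0.194
```

Call:
jog_arm(plan=[{"x":0,"y":0,"z":0,"wx":0,"wy":0,"wz":0},{"x":0,"y":0,"z":0,"wx":0,"wy":0,"wz":0},{"x":0,"y":0,"z":0,"wx":0,"wy":0,"wz":0},{"x":0,"y":0,"z":0,"wx":0,"wy":0,"wz":0},{"x":0,"y":0,"z":0,"wx":0,"wy":0,"wz":0},{"x":0.02,"y":0,"z":-0.1,"wx":0,"wy":0,"wz":0},{"x":0.06,"y":0,"z":-0.3,"wx":0,"wy":0,"wz":-0.03},{"x":0.1,"y":0,"z":-0.5,"wx":0,"wy":0,"wz":-0.06},{"x":0.14,"y":0,"z":-0.7,"wx":0,"wy":0,"wz":-0.1},{"x":0.15,"y":-0.2,"z":-0.8,"wx":0,"wy":0,"wz":-0.14},{"x":0.15,"y":-0.4,"z":-0.8,"wx":0,"wy":0,"wz":-0.18},{"x":0.15,"y":-0.6,"z":-0.8,"wx":0,"wy":0,"wz":-0.22}], hand=1)

```text
t: 24.02
eef_pos: [0.6368, -0.1932, 0.2167]
tool_rot: [-0.0, 0.956, 0.293, -0.004]
contact_force: [0.7, 1.3, -0.4]
gripper_width: 1.0
```

Run:
```python
from pl import *
p,r,o=pose();snap("scene","s16");snap("top","t16");print(p,o["t"],o["q"],orange("pics/s16.png"))
for c in("scene","top"):
  for n,z in(("scoop",0),("scoop_grip",.103),("bin_handle",.11),("bin_corner",.018)):
    print(c,n,[(np.round(d["location"],1).tolist(),round(d["confidence"],2),ray(c,d["location"],z)) for d in finder.place_of(c,n)[:2]],[np.round(d["bbox"],0).tolist() for d in finder.find_in(c,n)[:1]])
for al in(0,.05,.1): print(al,proj("scene",H+R.from_euler("zy",[-.045,-al]).apply([.208,0,.092])))
for f,cam in(("s16","scene"),("t16","top")):
    h=cv2.cvtColor(cv2.imread(f"pics/{f}.png"),cv2.COLOR_BGR2HSV);m=((h[...,1]<30)&(h[...,2]>(225 if cam=="scene" else 175))).astype(np.uint8)
    k=np.zeros_like(m);x0,y0,x1,y1=(310,300,400,390) if cam=="scene" else (420,175,490,245);k[y0:y1,x0:x1]=m[y0:y1,x0:x1]
    k=cv2.morphologyEx(k,cv2.MORPH_OPEN,np.ones((3,3)));C_=max(cv2.findContours(k,cv2.RETR_EXTERNAL,cv2.CHAIN_APPROX_NONE)[0],key=cv2.contourArea)
    print(cam,cv2.contourArea(C_),cv2.approxPolyDP(C_,3,True)[:,0].tolist())
T=tool(-.045);print(row([.6655,-.0405,.2],T))
```

```text
[ 0.6368 -0.1932  0.2167] 24.0167 [ 0.4618  0.4778 -0.3745  1.53    0.1864  1.1766 -0.9234] [([276, 224, 25, 22, 326], [288.0, 235.2])]
scene scoop [([348.6, 350.2], 0.59, array([ 0.5023, -0.3078,  0.    ]))] [[311.0, 168.0, 21.0, 12.0]]
scene scoop_grip [([389.4, 300.7], 0.79, array([ 0.578 , -0.3005,  0.103 ]))] [[321.0, 291.0, 77.0, 84.0]]
scene bin_handle [([363.6, 199.9], 0.94, array([ 0.6661, -0.0431,  0.11  ]))] [[261.0, 186.0, 110.0, 74.0]]
scene bin_corner [([278.6, 244.4], 0.87, array([ 0.463 , -0.0185,  0.018 ]))] [[262.0, 183.0, 112.0, 81.0]]
top scoop [([446.2, 215.4], 0.63, array([ 0.5009, -0.3007,  0.    ]))] [[427.0, 187.0, 28.0, 45.0]]
top scoop_grip [([464.4, 179.8], 0.74, array([ 0.5744, -0.315 ,  0.103 ]))] [[430.0, 186.0, 28.0, 44.0]]
top bin_handle [([336.5, 140.6], 0.76, array([ 0.6663, -0.0408,  0.11  ])), ([445.7, 215.6], 0.71, array([ 0.4979, -0.2693,  0.11  ]))] [[304.0, 136.0, 61.0, 109.0]]
top bin_corner [([328.2, 235.3], 0.79, array([ 0.461 , -0.0186,  0.018 ]))] [[307.0, 141.0, 56.0, 107.0]]
0 [364.3655 200.482 ]
0.05 [362.9547 197.535 ]
0.1 [361.3108 194.6701]
scene 1329.0 [[399, 347], [383, 347], [388, 359], [381, 365], [368, 352], [354, 358], [350, 366], [336, 368], [337, 372], [354, 368], [354, 372], [361, 373], [362, 368], [357, 367], [364, 365], [368, 371], [356, 382], [352, 380], [353, 385], [339, 389], [354, 389], [354, 384], [362, 389], [384, 389], [385, 385], [387, 389], [399, 389], [388, 364], [393, 360], [393, 351], [399, 353]]
top 6.0 [[455, 239], [457, 242]]
[ 0.551 -0.552  0.07  -0.003  0.002 -0.297]
```

Call:
jog_arm(plan=[{"x":0.1,"y":-0.1,"z":0.07,"wx":0,"wy":0,"wz":-0.038},{"x":0.2,"y":-0.2,"z":0.07,"wx":0,"wy":0,"wz":-0.076},{"x":0.3,"y":-0.3,"z":0.07,"wx":0,"wy":0,"wz":-0.114},{"x":0.4,"y":-0.4,"z":0.07,"wx":0,"wy":0,"wz":-0.152},{"x":0.5,"y":-0.5,"z":0.07,"wx":0,"wy":0,"wz":-0.19},{"x":0.551,"y":-0.552,"z":0.07,"wx":0,"wy":0,"wz":-0.228},{"x":0.551,"y":-0.552,"z":0.07,"wx":-0.003,"wy":0.002,"wz":-0.266},{"x":0.551,"y":-0.552,"z":0.07,"wx":-0.003,"wy":0.002,"wz":-0.297},{"x":0.551,"y":-0.552,"z":0.07,"wx":-0.003,"wy":0.002,"wz":-0.297}])

```text
t: 25.67
eef_pos: [0.6654, -0.0402, 0.1999]
tool_rot: [-0.001, 0.722, 0.692, -0.0]
contact_force: [0.4, 0.2, -0.2]
gripper_width: 1.0
```

Run:
```python
from pl import *
p,r,o=pose();T=tool(-.045);print(p,row([.667,-.0415,.062],T))
```

```text
[ 0.6654 -0.0402  0.1999] [-0.007  0.009  0.689 -0.    -0.     0.001]
```

Call:
jog_arm(plan=[{"x":-0.007,"y":0.009,"z":0.2,"wx":0,"wy":0,"wz":0},{"x":-0.007,"y":0.009,"z":0.4,"wx":0,"wy":0,"wz":0},{"x":-0.007,"y":0.009,"z":0.55,"wx":0,"wy":0,"wz":0},{"x":-0.007,"y":0.009,"z":0.65,"wx":0,"wy":0,"wz":0},{"x":-0.007,"y":0.009,"z":0.689,"wx":0,"wy":0,"wz":0},{"x":-0.007,"y":0.009,"z":0.689,"wx":0,"wy":0,"wz":0}])

```text
t: 26.17
eef_pos: [0.6655, -0.042, 0.06]
tool_rot: [-0.002, 0.723, 0.691, -0.002]
contact_force: [-0.2, -0.3, 0.6]
gripper_width: 1.001
```

Call:
jog_arm(plan=[{"x":0,"y":0,"z":0,"wx":0,"wy":0,"wz":0},{"x":0,"y":0,"z":0,"wx":0,"wy":0,"wz":0},{"x":0,"y":0,"z":0,"wx":0,"wy":0,"wz":0},{"x":0,"y":0,"z":0,"wx":0,"wy":0,"wz":0},{"x":0,"y":0,"z":0,"wx":0,"wy":0,"wz":0},{"x":0,"y":0,"z":0,"wx":0,"wy":0,"wz":0},{"x":0,"y":0,"z":0,"wx":0,"wy":0,"wz":0}], hand=-1, grip_force=80)

```text
t: 26.75
eef_pos: [0.6621, -0.042, 0.0591]
tool_rot: [-0.004, 0.723, 0.691, -0.004]
contact_force: [-7.7, -0.2, 2.0]
gripper_width: 0.115
```

Call:
jog_arm(plan=[{"x":0,"y":-0.02,"z":-0.035,"wx":0,"wy":0,"wz":0},{"x":0,"y":-0.04,"z":-0.069,"wx":0,"wy":0,"wz":0},{"x":0,"y":-0.072,"z":-0.117,"wx":0,"wy":0,"wz":0},{"x":0,"y":-0.106,"z":-0.162,"wx":0,"wy":0,"wz":0},{"x":0,"y":-0.143,"z":-0.206,"wx":0,"wy":0,"wz":0},{"x":0,"y":-0.181,"z":-0.248,"wx":0,"wy":0,"wz":0},{"x":0,"y":-0.221,"z":-0.288,"wx":0,"wy":0,"wz":0},{"x":0,"y":-0.247,"z":-0.31,"wx":0,"wy":0,"wz":0},{"x":0,"y":-0.247,"z":-0.31,"wx":0,"wy":0,"wz":0},{"x":0,"y":-0.247,"z":-0.31,"wx":0,"wy":0,"wz":0}])

```text
t: 27.58
eef_pos: [0.617, -0.0386, 0.1222]
tool_rot: [-0.002, 0.723, 0.691, -0.0]
contact_force: [13.3, 2.8, -14.0]
gripper_width: 0.114
```

Call:
jog_arm(plan=[{"x":0,"y":-0.015,"z":-0.015,"wx":0,"wy":0,"wz":0},{"x":0,"y":-0.03,"z":-0.03,"wx":0,"wy":0,"wz":0},{"x":0,"y":-0.03,"z":-0.03,"wx":0,"wy":0,"wz":0}])

```text
t: 27.83
eef_pos: [0.6175, -0.0384, 0.1257]
tool_rot: [0.001, 0.724, 0.69, 0.006]
contact_force: [34.6, 2.6, -44.3]
gripper_width: 0.11
```

Call:
jog_arm(plan=[{"x":0,"y":-0.02,"z":-0.018,"wx":0,"wy":0,"wz":0},{"x":0,"y":-0.02,"z":-0.018,"wx":0,"wy":0,"wz":0},{"x":0,"y":-0.02,"z":-0.018,"wx":0,"wy":0,"wz":0},{"x":0,"y":-0.02,"z":-0.018,"wx":0,"wy":0,"wz":0},{"x":0,"y":-0.02,"z":-0.018,"wx":0,"wy":0,"wz":0},{"x":0,"y":-0.02,"z":-0.018,"wx":0,"wy":0,"wz":0},{"x":0,"y":0,"z":-0.2,"wx":0,"wy":0,"wz":0},{"x":0,"y":0,"z":-0.4,"wx":0,"wy":0,"wz":0},{"x":-0.1,"y":0,"z":-0.5,"wx":0,"wy":0,"wz":0.02},{"x":-0.3,"y":0,"z":-0.5,"wx":0,"wy":0,"wz":0.06},{"x":-0.5,"y":0,"z":-0.5,"wx":0,"wy":0,"wz":0.1},{"x":-0.7,"y":0,"z":-0.5,"wx":0,"wy":0,"wz":0.14}], hand=1)

```text
t: 28.83
eef_pos: [0.6099, -0.1802, 0.2259]
tool_rot: [0.0, 0.857, 0.515, 0.006]
contact_force: [0.5, -0.4, -0.7]
gripper_width: 0.997
```

Run:
```python
from pl import *
s=snap("scene","s17")[...,::-1];s6=cv2.imread("pics/s6.png");print(orange("pics/s17.png"),orange("pics/s6.png"))
for q in([190,-57,30],[-16,-55,62]):
    x,y=proj("scene",C+RB.apply(np.array(q)/1e3)).round().astype(int);t=s6[y-7:y+8,x-7:x+8];w=s[y-13:y+14,x-13:x+14]
    m=cv2.matchTemplate(w,t,cv2.TM_CCOEFF_NORMED);k=np.unravel_index(m.argmax(),m.shape);print(q,"moved",k[1]-6,k[0]-6,m.max())
h=cv2.cvtColor(s,cv2.COLOR_BGR2HSV);
# scoop pixels: white pan + brown
m=((h[...,0]<14)&(h[...,1]>110)&(h[...,2]<125)&(h[...,2]>30)).astype(np.uint8);m[:,:365]=0;m[:,410:]=0;m[:280]=0;m[350:]=0
n_,l,st,ce=cv2.connectedComponentsWithStats(m);i=1+st[1:,4].argmax();ys,xs=np.where(l==i);print("bar",st[i],"low",xs[ys>=ys.max()-2].mean(),ys.max(),"high",xs[ys<=ys.min()+2].mean(),ys.min())
p,r,o=pose();print(p,o["t"])
a=-.1;T=tool(a,.2,"y");g=np.array([.503,-.307,.103])+R.from_euler("z",a).apply([.068,0,0]);tz=T.as_matrix()[:,2]
print(g,row(g+tz*(.046-.1),T))
```

```text
[([274, 222, 23, 25, 319], [284.8, 233.7])] [([274, 222, 23, 25, 319], [285.0, 233.7])]
[190, -57, 30] moved 0 0 0.9869697
[-16, -55, 62] moved 0 0 0.9802343
bar [372 293  26  42 351] low 376.54545454545456 334 high 391.4736842105263 293
[ 0.608  -0.1925  0.2249] 28.8833
[ 0.5707 -0.3138  0.103 ] [-0.596  0.177  0.344  0.033 -0.062  0.368]
```

Call:
jog_arm(plan=[{"x":-0.15,"y":0.05,"z":0.0,"wx":0.003,"wy":-0.006,"wz":0.038},{"x":-0.3,"y":0.1,"z":0.0,"wx":0.006,"wy":-0.012,"wz":0.076},{"x":-0.45,"y":0.14,"z":0.0,"wx":0.01,"wy":-0.018,"wz":0.114},{"x":-0.57,"y":0.17,"z":0.05,"wx":0.013,"wy":-0.024,"wz":0.152},{"x":-0.57,"y":0.17,"z":0.1,"wx":0.016,"wy":-0.03,"wz":0.19},{"x":-0.57,"y":0.17,"z":0.15,"wx":0.02,"wy":-0.037,"wz":0.228},{"x":-0.57,"y":0.17,"z":0.2,"wx":0.023,"wy":-0.043,"wz":0.266},{"x":-0.57,"y":0.17,"z":0.25,"wx":0.026,"wy":-0.05,"wz":0.304},{"x":-0.57,"y":0.17,"z":0.3,"wx":0.03,"wy":-0.056,"wz":0.342},{"x":-0.57,"y":0.17,"z":0.344,"wx":0.033,"wy":-0.062,"wz":0.368},{"x":-0.57,"y":0.17,"z":0.344,"wx":0.033,"wy":-0.062,"wz":0.368}])

```text
t: 29.8
eef_pos: [0.5821, -0.3076, 0.1535]
tool_rot: [0.004, 0.994, -0.05, -0.101]
contact_force: [-0.7, 0.3, 0.3]
gripper_width: 0.999
```

Run:
```python
from pl import *
p,r,o=pose();print(p,o["t"])
a=-.1;T=tool(a,.2,"y");g=np.array([.571,-.309,.103]);tz=T.as_matrix()[:,2]
print(row(g+tz*(.046-.1),T),row(g+tz*.046,T))
```

```text
[ 0.5821 -0.3076  0.1535] 29.8
[-0.003  0.007 -0.012 -0.001  0.001 -0.   ] [-0.002  0.008  0.488 -0.001  0.001 -0.   ]
```

Call:
jog_arm(plan=[{"x":-0.003,"y":0.007,"z":0.15,"wx":0,"wy":0,"wz":0},{"x":-0.002,"y":0.007,"z":0.3,"wx":0,"wy":0,"wz":0},{"x":-0.002,"y":0.007,"z":0.42,"wx":0,"wy":0,"wz":0},{"x":-0.002,"y":0.008,"z":0.488,"wx":0,"wy":0,"wz":0},{"x":-0.002,"y":0.008,"z":0.488,"wx":0,"wy":0,"wz":0},{"x":-0.002,"y":0.008,"z":0.488,"wx":0,"wy":0,"wz":0}])

```text
t: 30.3
eef_pos: [0.5621, -0.3089, 0.0586]
tool_rot: [0.004, 0.994, -0.05, -0.101]
contact_force: [0.5, -0.2, 1.0]
gripper_width: 1.0
```

Call:
jog_arm(plan=[{"x":0,"y":0,"z":0,"wx":0,"wy":0,"wz":0},{"x":0,"y":0,"z":0,"wx":0,"wy":0,"wz":0},{"x":0,"y":0,"z":0,"wx":0,"wy":0,"wz":0},{"x":0,"y":0,"z":0,"wx":0,"wy":0,"wz":0},{"x":0,"y":0,"z":0,"wx":0,"wy":0,"wz":0},{"x":0,"y":0,"z":0,"wx":0,"wy":0,"wz":0}], hand=-1, grip_force=120)

```text
t: 30.8
eef_pos: [0.5628, -0.3087, 0.0594]
tool_rot: [0.004, 0.994, -0.05, -0.101]
contact_force: [-0.4, 2.1, 2.5]
gripper_width: 0.194
```

Run:
```python
from pl import *
p,r,o=pose();print(p,o["gripper_width"],o["contact_force"])
im=snap("scene","s18")[...,::-1];h=cv2.cvtColor(im,cv2.COLOR_BGR2HSV)
print(h[352,350],h[345,340],h[360,352],h[378,325],h[352,310])
# pan: near-zero saturation whatever light; wood: saturated
m=((h[...,1]<14)&(h[...,2]>120)).astype(np.uint8);k=np.zeros_like(m);k[310:392,312:400]=m[310:392,312:400];k=cv2.morphologyEx(k,cv2.MORPH_OPEN,np.ones((3,3)))
c=max(cv2.findContours(k,cv2.RETR_EXTERNAL,cv2.CHAIN_APPROX_NONE)[0],key=cv2.contourArea);print(cv2.contourArea(c),cv2.approxPolyDP(c,3,True)[:,0].tolist())
```

```text
[ 0.5628 -0.3087  0.0594] 0.1940750148688025 [-0.4081  2.1235  2.472 ]
[ 30  10 148] [ 15  14 151] [ 24  17 152] [ 23  29 114] [ 20  30 129]
258.5 [[360, 326], [354, 323], [336, 328], [338, 338], [344, 341], [345, 336], [362, 335]]
```

Run:
```python
from pl import *
im=cv2.imread("pics/s18.png");h=cv2.cvtColor(cv2.bilateralFilter(im,7,30,5),cv2.COLOR_BGR2HSV)
m=((h[...,1]<20)&(h[...,2]>132)).astype(np.uint8);k=np.zeros_like(m);k[310:392,312:392]=m[310:392,312:392];k=cv2.morphologyEx(k,cv2.MORPH_OPEN,np.ones((3,3)))
c=max(cv2.findContours(k,cv2.RETR_EXTERNAL,cv2.CHAIN_APPROX_NONE)[0],key=cv2.contourArea);print(cv2.contourArea(c),cv2.approxPolyDP(c,4,True)[:,0].tolist())
p,r,o=pose();M=r.as_matrix();yaw=np.arctan2(M[1,0],M[0,0]);g=p-.046*M[:,2];Rs=R.from_euler("z",yaw);o=g-Rs.apply([.068,0,0]);o[2]=0
print("grip",g,"nominal origin",o)
for q in([-36,42,2],[-36,-42,2],[52,-42,0],[36,42,40],[36,-42,40]):print(q,proj("scene",o+Rs.apply(np.array(q)/1e3)))
print([np.round(d["location"],1).tolist() for d in finder.place_of("scene","scoop")],proj("scene",o),[np.round(d["bbox"],0).tolist() for d in finder.find_in("scene","scoop")])
```

```text
2442.5 [[312, 326], [326, 320], [330, 327], [334, 318], [346, 324], [324, 332], [338, 373], [382, 360], [379, 350], [374, 358], [363, 336], [367, 328], [374, 345], [380, 338], [368, 327], [373, 321], [370, 310], [359, 310], [362, 318], [357, 321], [348, 317], [356, 310], [345, 310], [342, 319], [334, 310], [319, 310]]
grip [ 0.572  -0.3088  0.1045] nominal origin [ 0.5043 -0.302   0.    ]
[-36, 42, 2] [322.9705 331.9452]
[-36, -42, 2] [337.6576 373.632 ]
[52, -42, 0] [383.1293 360.155 ]
[36, 42, 40] [359.4052 311.1746]
[36, -42, 40] [377.7654 351.2756]
[[389.4, 303.2], [350.3, 345.0]] [348.1661 347.0889] [[325.0, 296.0, 68.0, 77.0]]
```

The scoop is held as the model says: lip corners at (324,332) and (338,373), predicted (323,332) and (338,374). I'll plan the waypoints and go slower this time.

```bash
cat >> pl.py <<'E'
def rows(ws):
    for w in ws:
        v=row(*w);print(json.dumps(dict(zip(("x","y","z","wx","wy","wz"),[round(float(a),3)+0. for a in v]))),end=", ")
    print()
def status():
    o,Rs,l,e,ob=now();print("lip",l.round(1),"eul",e.round(3),"F",np.round(ob["contact_force"],1),"t",round(ob["t"],2),"w",round(ob["gripper_width"],3))
def binmove(f):
    s=cv2.imread(f);s6=cv2.imread("pics/s6.png")
    for q in([190,-57,30],[-16,-55,62]):
        x,y=proj("scene",C+RB.apply(np.array(q)/1e3)).round().astype(int);t=s6[y-7:y+8,x-7:x+8];w=s[y-13:y+14,x-13:x+14]
        m=cv2.matchTemplate(w,t,cv2.TM_CCOEFF_NORMED);k=np.unravel_index(m.argmax(),m.shape);print("bin moved",k[1]-6,k[0]-6,round(float(m.max()),2),end="; ")
    print(orange(f))
E
python3 - <<'E'
from pl import *
p,r,o=pose();M=r.as_matrix();yaw=np.arctan2(M[1,0],M[0,0]);g=p-.046*M[:,2];Rs=R.from_euler("z",yaw);o=g-Rs.apply([.068,0,0]);o[2]=0
json.dump([r.inv().apply(o-p).tolist(),(r.inv()*Rs).as_quat().tolist()],open("s.json","w"))
P1,T1=inbin(72,110,-.06)
org,R_,*_=now();Z=lambda z,y,f:tcp([.503,y,z],R.from_euler("zy",[yaw+(-.045-yaw)*f,-.46*f]))
rows([Z(.02,-.302,0),Z(.06,-.302,.1),Z(.1,-.302,.3),Z(.14,-.302,.5),Z(.17,-.28,.7),Z(.19,-.25,.85),Z(.2,-.22,1),Z(.2,-.19,1),Z(.2,-.16,1),Z(.2,-.13,1),Z(.2,-.115,1),Z(.2,-.115,1)])
E
```

```text
{"x": -0.026, "y": 0.003, "z": -0.097, "wx": 0.0, "wy": 0.0, "wz": 0.0}, {"x": -0.083, "y": 0.006, "z": -0.303, "wx": 0.001, "wy": 0.015, "wz": -0.002}, {"x": -0.156, "y": 0.01, "z": -0.517, "wx": 0.003, "wy": 0.044, "wz": -0.005}, {"x": -0.232, "y": 0.013, "z": -0.727, "wx": 0.004, "wy": 0.073, "wz": -0.009}, {"x": -0.309, "y": -0.093, "z": -0.885, "wx": 0.006, "wy": 0.102, "wz": -0.012}, {"x": -0.372, "y": -0.241, "z": -0.989, "wx": 0.006, "wy": 0.124, "wz": -0.014}, {"x": -0.425, "y": -0.389, "z": -1.042, "wx": 0.007, "wy": 0.146, "wz": -0.017}, {"x": -0.44, "y": -0.538, "z": -1.042, "wx": 0.007, "wy": 0.146, "wz": -0.017}, {"x": -0.455, "y": -0.687, "z": -1.041, "wx": 0.007, "wy": 0.146, "wz": -0.017}, {"x": -0.47, "y": -0.837, "z": -1.041, "wx": 0.007, "wy": 0.146, "wz": -0.017}, {"x": -0.477, "y": -0.911, "z": -1.041, "wx": 0.007, "wy": 0.146, "wz": -0.017}, {"x": -0.477, "y": -0.911, "z": -1.041, "wx": 0.007, "wy": 0.146, "wz": -0.017},
```

Call:
jog_arm(plan=[{"x":-0.026,"y":0.003,"z":-0.097,"wx":0.0,"wy":0.0,"wz":0.0},{"x":-0.083,"y":0.006,"z":-0.303,"wx":0.001,"wy":0.015,"wz":-0.002},{"x":-0.156,"y":0.01,"z":-0.517,"wx":0.003,"wy":0.044,"wz":-0.005},{"x":-0.232,"y":0.013,"z":-0.727,"wx":0.004,"wy":0.073,"wz":-0.009},{"x":-0.309,"y":-0.093,"z":-0.885,"wx":0.006,"wy":0.102,"wz":-0.012},{"x":-0.372,"y":-0.241,"z":-0.95,"wx":0.006,"wy":0.124,"wz":-0.014},{"x":-0.425,"y":-0.389,"z":-0.98,"wx":0.007,"wy":0.146,"wz":-0.017},{"x":-0.44,"y":-0.538,"z":-1,"wx":0.007,"wy":0.146,"wz":-0.017},{"x":-0.455,"y":-0.687,"z":-1,"wx":0.007,"wy":0.146,"wz":-0.017},{"x":-0.47,"y":-0.837,"z":-1,"wx":0.007,"wy":0.146,"wz":-0.017},{"x":-0.477,"y":-0.911,"z":-1,"wx":0.007,"wy":0.146,"wz":-0.017},{"x":-0.477,"y":-0.911,"z":-1,"wx":0.007,"wy":0.146,"wz":-0.017}])

```text
t: 31.95
eef_pos: [0.5272, -0.1139, 0.2711]
tool_rot: [0.001, 0.992, -0.019, 0.128]
contact_force: [0.6, 0.3, -1.0]
gripper_width: 0.195
```

Run:
```python
from pl import *
status()
rows([inbin(72,115,-.06),inbin(72,100,-.06),inbin(72,80,-.06),inbin(72,65,-.06),inbin(72,50,-.06),inbin(72,40,-.06)])
```

```text
lip [ 72.8 -73.9 142.5] eul [ 0.006 -0.058  0.006] F [ 0.6  0.3 -1. ] t 31.95 w 0.195
{"x": 0.018, "y": -0.37, "z": 0.131, "wx": -0.002, "wy": 0.001, "wz": 0.002}, {"x": 0.028, "y": -0.371, "z": 0.205, "wx": -0.002, "wy": 0.001, "wz": 0.002}, {"x": 0.043, "y": -0.372, "z": 0.304, "wx": -0.002, "wy": 0.001, "wz": 0.002}, {"x": 0.053, "y": -0.373, "z": 0.379, "wx": -0.002, "wy": 0.001, "wz": 0.002}, {"x": 0.064, "y": -0.374, "z": 0.453, "wx": -0.002, "wy": 0.001, "wz": 0.002}, {"x": 0.071, "y": -0.374, "z": 0.502, "wx": -0.002, "wy": 0.001, "wz": 0.002},
```

Call:
jog_arm(plan=[{"x":0.01,"y":-0.18,"z":0.05,"wx":-0.001,"wy":0,"wz":0.001},{"x":0.018,"y":-0.37,"z":0.1,"wx":-0.002,"wy":0.001,"wz":0.002},{"x":0.018,"y":-0.37,"z":0.131,"wx":-0.002,"wy":0.001,"wz":0.002},{"x":0.018,"y":-0.37,"z":0.131,"wx":-0.002,"wy":0.001,"wz":0.002},{"x":0.028,"y":-0.371,"z":0.205,"wx":-0.002,"wy":0.001,"wz":0.002},{"x":0.043,"y":-0.372,"z":0.304,"wx":-0.002,"wy":0.001,"wz":0.002},{"x":0.053,"y":-0.373,"z":0.379,"wx":-0.002,"wy":0.001,"wz":0.002},{"x":0.064,"y":-0.374,"z":0.453,"wx":-0.002,"wy":0.001,"wz":0.002},{"x":0.064,"y":-0.374,"z":0.453,"wx":-0.002,"wy":0.001,"wz":0.002},{"x":0.064,"y":-0.374,"z":0.453,"wx":-0.002,"wy":0.001,"wz":0.002}])

```text
t: 32.78
eef_pos: [0.5648, -0.0419, 0.1863]
tool_rot: [0.004, 0.991, -0.024, 0.128]
contact_force: [-0.8, 0.3, -0.6]
gripper_width: 0.191
```

```bash
cat >> pl.py <<'E'
def pan(f,box=(250,140,360,260)):
    im=cv2.imread(f);h=cv2.cvtColor(cv2.bilateralFilter(im,5,30,5),cv2.COLOR_BGR2HSV);m=((h[...,1]<22)&(h[...,2]>205)).astype(np.uint8)
    k=np.zeros_like(m);x0,y0,x1,y1=box;k[y0:y1,x0:x1]=m[y0:y1,x0:x1];k=cv2.morphologyEx(k,cv2.MORPH_OPEN,np.ones((3,3)))
    for c in sorted(cv2.findContours(k,cv2.RETR_EXTERNAL,cv2.CHAIN_APPROX_NONE)[0],key=cv2.contourArea)[::-1][:2]: print("white",cv2.contourArea(c),cv2.approxPolyDP(c,2.5,True)[:,0].tolist())
    o,Rs,*_=now();print("model lip,back",[proj("scene",o+Rs.apply(np.array(q)/1e3)).round(1).tolist() for q in([-36,42,2],[-36,-42,2],[36,-42,40],[36,42,40],[52,-42,0])])
E
python3 - <<'E'
from pl import *
status();snap("scene","s19");pan("pics/s19.png");binmove("pics/s19.png")
rows([inbin(72,40,-.06),inbin(72,30,-.06),inbin(72,24,-.06),inbin(72,18,-.06),inbin(72,14,-.06),inbin(72,10,-.06)])
E
```

```text
lip [71.1 -1.7 49.7] eul [-0.001 -0.059 -0.002] F [-0.8  0.3 -0.6] t 32.78 w 0.191
white 478.0 [[315, 197], [293, 209], [302, 229], [319, 208]]
white 99.0 [[250, 215], [250, 220], [259, 234], [255, 221], [259, 212]]
model lip,back [[292.3, 209.0], [304.2, 233.6], [326.0, 205.5], [312.1, 182.1], [339.5, 212.4]]
bin moved 0 0 0.99; bin moved 0 0 0.98; [([274, 222, 23, 25, 322], [284.8, 233.7])]
{"x": 0.007, "y": -0.007, "z": 0.051, "wx": 0.001, "wy": 0.0, "wz": 0.0}, {"x": 0.014, "y": -0.008, "z": 0.1, "wx": 0.001, "wy": 0.0, "wz": 0.0}, {"x": 0.018, "y": -0.009, "z": 0.13, "wx": 0.001, "wy": 0.0, "wz": 0.0}, {"x": 0.022, "y": -0.01, "z": 0.159, "wx": 0.001, "wy": 0.0, "wz": 0.0}, {"x": 0.025, "y": -0.01, "z": 0.179, "wx": 0.001, "wy": 0.0, "wz": 0.0}, {"x": 0.028, "y": -0.01, "z": 0.199, "wx": 0.001, "wy": 0.0, "wz": 0.0},
```

Call:
jog_arm(plan=[{"x":0.004,"y":-0.007,"z":0.025,"wx":0.001,"wy":0,"wz":0},{"x":0.007,"y":-0.007,"z":0.051,"wx":0.001,"wy":0,"wz":0},{"x":0.01,"y":-0.008,"z":0.075,"wx":0.001,"wy":0,"wz":0},{"x":0.014,"y":-0.008,"z":0.1,"wx":0.001,"wy":0,"wz":0},{"x":0.016,"y":-0.009,"z":0.115,"wx":0.001,"wy":0,"wz":0},{"x":0.018,"y":-0.009,"z":0.13,"wx":0.001,"wy":0,"wz":0},{"x":0.02,"y":-0.009,"z":0.145,"wx":0.001,"wy":0,"wz":0},{"x":0.022,"y":-0.01,"z":0.159,"wx":0.001,"wy":0,"wz":0},{"x":0.022,"y":-0.01,"z":0.159,"wx":0.001,"wy":0,"wz":0},{"x":0.022,"y":-0.01,"z":0.159,"wx":0.001,"wy":0,"wz":0}])

```text
t: 33.67
eef_pos: [0.5777, -0.0401, 0.1575]
tool_rot: [0.002, 0.991, -0.023, 0.129]
contact_force: [-0.9, 0.4, -0.9]
gripper_width: 0.195
```

Run:
```python
from pl import *
status();snap("scene","s20");pan("pics/s20.png");binmove("pics/s20.png")
rows([inbin(72,14,-.06),inbin(72,10,-.06),inbin(72,7,-.06),inbin(72,4,-.06),inbin(66,4,-.06),inbin(60,4,-.06)])
```

```text
lip [71.8  0.3 17.9] eul [-0.001 -0.06   0.001] F [-0.9  0.4 -0.9] t 33.67 w 0.195
white 414.5 [[320, 204], [299, 216], [304, 231], [320, 223], [324, 216]]
white 96.0 [[250, 215], [250, 220], [259, 234], [255, 221], [259, 212]]
model lip,back [[297.3, 216.7], [309.3, 241.2], [330.7, 214.3], [316.8, 190.9], [343.6, 220.8]]
bin moved 0 0 0.99; bin moved 0 0 0.98; [([274, 222, 23, 25, 320], [284.8, 233.7])]
{"x": 0.003, "y": 0.0, "z": 0.02, "wx": 0.0, "wy": 0.0, "wz": 0.0}, {"x": 0.006, "y": 0.0, "z": 0.04, "wx": 0.0, "wy": 0.0, "wz": 0.0}, {"x": 0.008, "y": 0.0, "z": 0.055, "wx": 0.0, "wy": 0.0, "wz": 0.0}, {"x": 0.01, "y": 0.0, "z": 0.07, "wx": 0.0, "wy": 0.0, "wz": 0.0}, {"x": -0.02, "y": 0.0, "z": 0.074, "wx": 0.0, "wy": 0.0, "wz": 0.0}, {"x": -0.049, "y": 0.0, "z": 0.078, "wx": 0.0, "wy": 0.0, "wz": 0.0},
```

Call:
jog_arm(plan=[{"x":0.002,"y":0,"z":0.01,"wx":0,"wy":0,"wz":0},{"x":0.003,"y":0,"z":0.02,"wx":0,"wy":0,"wz":0},{"x":0.005,"y":0,"z":0.03,"wx":0,"wy":0,"wz":0},{"x":0.006,"y":0,"z":0.04,"wx":0,"wy":0,"wz":0},{"x":0.007,"y":0,"z":0.05,"wx":0,"wy":0,"wz":0},{"x":0.008,"y":0,"z":0.06,"wx":0,"wy":0,"wz":0},{"x":0.008,"y":0,"z":0.06,"wx":0,"wy":0,"wz":0}])

```text
t: 34.3
eef_pos: [0.5822, -0.0403, 0.1459]
tool_rot: [0.002, 0.991, -0.023, 0.129]
contact_force: [0.9, -0.4, -1.6]
gripper_width: 0.183
```

Run:
```python
from pl import *
status();snap("scene","s21");pan("pics/s21.png");binmove("pics/s21.png")
rows([inbin(72,3,-.06),inbin(72,1,-.06),inbin(60,3,-.06),inbin(50,3,-.06),inbin(40,3,-.06),inbin(30,3,-.06),inbin(20,3,-.06),inbin(12,3,-.06),inbin(6,3,-.06)])
```

```text
lip [71.5  0.1  5.6] eul [-0.001 -0.06   0.001] F [ 0.9 -0.4 -1.6] t 34.3 w 0.183
white 356.5 [[322, 207], [295, 221], [295, 225], [299, 221], [304, 230], [323, 222], [326, 216]]
white 91.0 [[250, 215], [250, 220], [258, 232], [255, 218], [259, 212]]
model lip,back [[299.2, 219.9], [311.1, 244.4], [332.4, 217.9], [318.5, 194.4], [345.1, 224.1]]
bin moved -1 -2 0.99; bin moved 0 0 0.98; [([274, 222, 23, 25, 322], [284.8, 233.6])]
{"x": 0.004, "y": 0.0, "z": 0.013, "wx": 0.0, "wy": 0.0, "wz": 0.0}, {"x": 0.005, "y": 0.0, "z": 0.023, "wx": 0.0, "wy": 0.0, "wz": 0.0}, {"x": -0.056, "y": 0.0, "z": 0.022, "wx": 0.0, "wy": 0.0, "wz": 0.0}, {"x": -0.105, "y": 0.0, "z": 0.029, "wx": 0.0, "wy": 0.0, "wz": 0.0}, {"x": -0.155, "y": 0.0, "z": 0.036, "wx": 0.0, "wy": 0.0, "wz": 0.0}, {"x": -0.204, "y": -0.001, "z": 0.043, "wx": 0.0, "wy": 0.0, "wz": 0.0}, {"x": -0.254, "y": -0.001, "z": 0.05, "wx": 0.0, "wy": 0.0, "wz": 0.0}, {"x": -0.293, "y": -0.001, "z": 0.056, "wx": 0.0, "wy": 0.0, "wz": 0.0}, {"x": -0.323, "y": -0.001, "z": 0.06, "wx": 0.0, "wy": 0.0, "wz": 0.0},
```

Call:
jog_arm(plan=[{"x":-0.02,"y":0,"z":0.012,"wx":0,"wy":0,"wz":0},{"x":-0.04,"y":0,"z":0.018,"wx":0,"wy":0,"wz":0},{"x":-0.06,"y":0,"z":0.022,"wx":0,"wy":0,"wz":0},{"x":-0.08,"y":0,"z":0.025,"wx":0,"wy":0,"wz":0},{"x":-0.105,"y":0,"z":0.029,"wx":0,"wy":0,"wz":0},{"x":-0.13,"y":0,"z":0.032,"wx":0,"wy":0,"wz":0},{"x":-0.155,"y":0,"z":0.036,"wx":0,"wy":0,"wz":0},{"x":-0.18,"y":0,"z":0.039,"wx":0,"wy":0,"wz":0},{"x":-0.204,"y":0,"z":0.043,"wx":0,"wy":0,"wz":0},{"x":-0.204,"y":0,"z":0.043,"wx":0,"wy":0,"wz":0}])

```text
t: 35.18
eef_pos: [0.5434, -0.0386, 0.1266]
tool_rot: [0.002, 0.992, -0.023, 0.128]
contact_force: [-0.5, -0.8, -1.6]
gripper_width: 0.192
```

Run:
```python
from pl import *
status();snap("scene","s22");binmove("pics/s22.png")
for x,z in((38.7,14),(38.7,20),(10.7,14)): print("roller",x,z,proj("scene",C+RB.apply([x/1e3,0,z/1e3])))
rows([inbin(25,3,-.06),inbin(20,3,-.06),inbin(15,3,-.06),inbin(10,3,-.06),inbin(5,3,-.06),inbin(2,3,-.06)])
```

```text
lip [28.1 -0.2  3.1] eul [-0.001 -0.058  0.   ] F [-0.5 -0.8 -1.6] t 35.18 w 0.192
bin moved 0 0 0.99; bin moved 0 0 0.98; [([273, 221, 24, 26, 337], [284.5, 233.2])]
roller 38.7 14 [291.4932 237.2431]
roller 38.7 20 [290.4639 235.7968]
roller 10.7 14 [280.8476 243.2523]
{"x": -0.02, "y": -0.001, "z": 0.003, "wx": 0.0, "wy": 0.0, "wz": 0.0}, {"x": -0.045, "y": -0.001, "z": 0.006, "wx": 0.0, "wy": 0.0, "wz": 0.0}, {"x": -0.07, "y": -0.001, "z": 0.01, "wx": 0.0, "wy": 0.0, "wz": 0.0}, {"x": -0.094, "y": -0.001, "z": 0.013, "wx": 0.0, "wy": 0.0, "wz": 0.0}, {"x": -0.119, "y": -0.001, "z": 0.017, "wx": 0.0, "wy": 0.0, "wz": 0.0}, {"x": -0.134, "y": -0.001, "z": 0.019, "wx": 0.0, "wy": 0.0, "wz": 0.0},
```

Call:
jog_arm(plan=[{"x":-0.02,"y":0,"z":0.003,"wx":0,"wy":0,"wz":0},{"x":-0.045,"y":0,"z":0.006,"wx":0,"wy":0,"wz":0},{"x":-0.07,"y":0,"z":0.01,"wx":0,"wy":0,"wz":0},{"x":-0.094,"y":0,"z":0.013,"wx":0,"wy":0,"wz":0},{"x":-0.119,"y":0,"z":0.017,"wx":0,"wy":0,"wz":0},{"x":-0.119,"y":0,"z":0.017,"wx":0,"wy":0,"wz":0},{"x":-0.134,"y":0,"z":0.019,"wx":0,"wy":0,"wz":0},{"x":-0.134,"y":0,"z":0.019,"wx":0,"wy":0,"wz":0}])

```text
t: 35.9
eef_pos: [0.5188, -0.0374, 0.1163]
tool_rot: [0.002, 0.991, -0.023, 0.128]
contact_force: [-1.3, 0.2, -2.5]
gripper_width: 0.195
```

Run:
```python
from pl import *
status();snap("scene","s23");binmove("pics/s23.png")
for x,z in((38.7,14),(38.7,19),(10.7,14),(10.7,19)): print("roller",x,z,proj("scene",C+RB.apply([x/1e3,0,z/1e3])))
ws=[]
for th in(0,.08,.16,.24,.32,.4,.46,.52):
    h=max(3,88*np.sin(th)+4) if th>0 else 5
    ws.append(inbin(-h*.268+3,h+8*max(0,th)/.5,th))
rows(ws)
```

```text
lip [ 1.4 -0.2  3.1] eul [-0.001 -0.059  0.001] F [-1.3  0.2 -2.5] t 35.9 w 0.195
bin moved 0 0 0.99; bin moved 0 0 0.96; [([272, 221, 23, 26, 354], [282.9, 233.4])]
roller 38.7 14 [291.4932 237.2431]
roller 38.7 19 [290.6361 236.0389]
roller 10.7 14 [280.8476 243.2523]
roller 10.7 19 [279.9453 242.0728]
{"x": 0.021, "y": -0.002, "z": 0.015, "wx": 0.0, "wy": -0.019, "wz": -0.001}, {"x": 0.035, "y": -0.002, "z": 0.015, "wx": 0.0, "wy": -0.044, "wz": -0.001}, {"x": 0.045, "y": -0.002, "z": 0.013, "wx": 0.0, "wy": -0.07, "wz": -0.001}, {"x": 0.051, "y": -0.002, "z": 0.013, "wx": 0.0, "wy": -0.095, "wz": -0.002}, {"x": 0.055, "y": -0.002, "z": 0.015, "wx": 0.0, "wy": -0.121, "wz": -0.002}, {"x": 0.056, "y": -0.002, "z": 0.02, "wx": 0.0, "wy": -0.146, "wz": -0.003}, {"x": 0.054, "y": -0.002, "z": 0.025, "wx": 0.0, "wy": -0.165, "wz": -0.003}, {"x": 0.051, "y": -0.002, "z": 0.031, "wx": 0.0, "wy": -0.184, "wz": -0.003},
```

Call:
jog_arm(plan=[{"x":-0.012,"y":0,"z":0.001,"wx":0,"wy":0,"wz":0},{"x":-0.024,"y":0,"z":0.002,"wx":0,"wy":0,"wz":0},{"x":-0.024,"y":0,"z":0.002,"wx":0,"wy":0,"wz":0}])

```text
t: 36.2
eef_pos: [0.5168, -0.0372, 0.1162]
tool_rot: [0.002, 0.991, -0.023, 0.131]
contact_force: [3.7, -1.3, 0.8]
gripper_width: 0.194
```

Run:
```python
from pl import *
status();snap("scene","s24");binmove("pics/s24.png")
ws=[];o,Rs,l,e,_=now();d=l[0]-1
for th in(0,.08,.16,.24,.32,.4,.46,.52):
    h=88*np.sin(th)+4
    ws.append(inbin(-h*.268+3+min(d,0),h+8*th/.5,th))
rows(ws)
```

```text
lip [-0.1 -0.   3.4] eul [-0.001 -0.064  0.001] F [ 3.7 -1.3  0.8] t 36.2 w 0.194
bin moved 0 0 0.99; bin moved 0 0 0.95; [([272, 220, 23, 27, 353], [283.0, 233.4])]
{"x": 0.028, "y": -0.001, "z": 0.023, "wx": 0.0, "wy": -0.02, "wz": -0.001}, {"x": 0.04, "y": -0.001, "z": 0.018, "wx": 0.0, "wy": -0.046, "wz": -0.001}, {"x": 0.05, "y": -0.001, "z": 0.016, "wx": 0.0, "wy": -0.071, "wz": -0.002}, {"x": 0.056, "y": -0.001, "z": 0.016, "wx": 0.0, "wy": -0.097, "wz": -0.002}, {"x": 0.06, "y": -0.001, "z": 0.019, "wx": 0.0, "wy": -0.122, "wz": -0.002}, {"x": 0.061, "y": -0.002, "z": 0.023, "wx": 0.0, "wy": -0.148, "wz": -0.003}, {"x": 0.059, "y": -0.002, "z": 0.028, "wx": 0.0, "wy": -0.167, "wz": -0.003}, {"x": 0.056, "y": -0.002, "z": 0.034, "wx": 0.0, "wy": -0.186, "wz": -0.003},
```

Call:
jog_arm(plan=[{"x":0.02,"y":0,"z":0.008,"wx":0,"wy":-0.01,"wz":0},{"x":0.028,"y":0,"z":0.012,"wx":0,"wy":-0.02,"wz":-0.001},{"x":0.034,"y":-0.001,"z":0.01,"wx":0,"wy":-0.033,"wz":-0.001},{"x":0.04,"y":-0.001,"z":0.008,"wx":0,"wy":-0.046,"wz":-0.001},{"x":0.045,"y":-0.001,"z":0.007,"wx":0,"wy":-0.058,"wz":-0.001},{"x":0.05,"y":-0.001,"z":0.006,"wx":0,"wy":-0.071,"wz":-0.002},{"x":0.053,"y":-0.001,"z":0.006,"wx":0,"wy":-0.084,"wz":-0.002},{"x":0.056,"y":-0.001,"z":0.006,"wx":0,"wy":-0.097,"wz":-0.002},{"x":0.058,"y":-0.001,"z":0.007,"wx":0,"wy":-0.109,"wz":-0.002},{"x":0.06,"y":-0.001,"z":0.009,"wx":0,"wy":-0.122,"wz":-0.002},{"x":0.06,"y":-0.001,"z":0.009,"wx":0,"wy":-0.122,"wz":-0.002}])

```text
t: 37.17
eef_pos: [0.5287, -0.0374, 0.1165]
tool_rot: [-0.002, 0.998, -0.02, -0.062]
contact_force: [-0.2, -0.7, -3.5]
gripper_width: 0.195
```

Run:
```python
from pl import *
status();snap("scene","s25");binmove("pics/s25.png")
o,Rs,*_=now()
for x in(0,28,-20,-8,20):print("on pan",x,proj("scene",o+Rs.apply([x/1e3,0,.016])).round(1))
ws=[]
for th in(.36,.4,.44,.48,.52):
    h=88*np.sin(th)+6;ws.append(inbin(-h*.268+3,h+8*th/.5,th))
ws+=[inbin(-17,75,.55),inbin(-17,90,.6),inbin(-17,110,.65)]
rows(ws)
```

```text
lip [-7.   0.3 38.1] eul [-0.002  0.323  0.002] F [-0.2 -0.7 -3.5] t 37.17 w 0.195
bin moved -1 -2 0.99; bin moved 0 0 0.96; [([262, 217, 28, 34, 547], [275.1, 232.3])]
on pan 0 [283.9 231.8]
on pan 28 [295.8 228.2]
on pan -20 [275.3 234.4]
on pan -8 [280.5 232.8]
on pan 20 [292.4 229.2]
{"x": 0.005, "y": 0.001, "z": -0.005, "wx": -0.001, "wy": -0.012, "wz": 0.0}, {"x": 0.006, "y": 0.001, "z": -0.003, "wx": -0.001, "wy": -0.025, "wz": -0.001}, {"x": 0.006, "y": 0.001, "z": 0.0, "wx": -0.001, "wy": -0.038, "wz": -0.001}, {"x": 0.006, "y": 0.001, "z": 0.004, "wx": -0.001, "wy": -0.05, "wz": -0.001}, {"x": 0.005, "y": 0.0, "z": 0.008, "wx": -0.001, "wy": -0.063, "wz": -0.001}, {"x": -0.057, "y": 0.001, "z": -0.034, "wx": -0.001, "wy": -0.073, "wz": -0.001}, {"x": -0.081, "y": 0.002, "z": -0.075, "wx": -0.001, "wy": -0.088, "wz": -0.002}, {"x": -0.119, "y": 0.003, "z": -0.136, "wx": -0.001, "wy": -0.104, "wz": -0.002},
```

Call:
jog_arm(plan=[{"x":0.005,"y":0,"z":-0.005,"wx":0,"wy":-0.012,"wz":0},{"x":0.006,"y":0,"z":-0.003,"wx":0,"wy":-0.025,"wz":0},{"x":0.006,"y":0,"z":0,"wx":0,"wy":-0.038,"wz":0},{"x":0.006,"y":0,"z":0.002,"wx":0,"wy":-0.05,"wz":-0.001},{"x":0.005,"y":0,"z":0.004,"wx":0,"wy":-0.063,"wz":-0.001},{"x":0.005,"y":0,"z":0.004,"wx":0,"wy":-0.063,"wz":-0.001},{"x":0.005,"y":0,"z":0.004,"wx":0,"wy":-0.063,"wz":-0.001},{"x":0.005,"y":0,"z":0.004,"wx":0,"wy":-0.063,"wz":-0.001},{"x":0.005,"y":0,"z":0.004,"wx":0,"wy":-0.063,"wz":-0.001},{"x":0.005,"y":0,"z":0.004,"wx":0,"wy":-0.063,"wz":-0.001}])

```text
t: 38.05
eef_pos: [0.5288, -0.0375, 0.1159]
tool_rot: [-0.004, 0.987, -0.018, -0.16]
contact_force: [0.1, 0.5, -2.4]
gripper_width: 0.193
```

Run:
```python
from pl import *
status();snap("scene","s26");binmove("pics/s26.png")
o,Rs,*_=now()
for x in(-20,-8,7,20):print("on pan",x,proj("scene",o+Rs.apply([x/1e3,0,.016])).round(1))
W=lambda th:R.from_euler("zy",[-.045,th])
P=lambda dx,dz,th:tcp(o+[dx,0,dz],W(th))
rows([P(.0,.01,.14),P(-.005,.025,.17),P(-.01,.045,.2),P(-.01,.07,.24),P(-.01,.1,.28),P(-.01,.13,.3),P(-.01,.15,.3)])
print(o,Rs.as_euler("zyx"))
```

```text
lip [-10.2   0.2  59.2] eul [-0.002  0.519  0.002] F [ 0.1  0.5 -2.4] t 38.05 w 0.193
bin moved -1 -2 0.99; bin moved 0 0 0.87; [([270, 213, 29, 32, 561], [283.1, 227.6])]
on pan -20 [271.6 230.4]
on pan -8 [276.9 229.6]
on pan 7 [283.4 228.6]
on pan 20 [289.  227.8]
{"x": -0.009, "y": -0.006, "z": -0.043, "wx": -0.007, "wy": -0.007, "wz": 0.003}, {"x": -0.046, "y": -0.005, "z": -0.099, "wx": -0.008, "wy": -0.016, "wz": 0.003}, {"x": -0.091, "y": -0.005, "z": -0.178, "wx": -0.008, "wy": -0.026, "wz": 0.003}, {"x": -0.117, "y": -0.006, "z": -0.287, "wx": -0.009, "wy": -0.038, "wz": 0.003}, {"x": -0.152, "y": -0.006, "z": -0.418, "wx": -0.009, "wy": -0.051, "wz": 0.003}, {"x": -0.193, "y": -0.007, "z": -0.555, "wx": -0.009, "wy": -0.057, "wz": 0.003}, {"x": -0.225, "y": -0.007, "z": -0.65, "wx": -0.009, "wy": -0.057, "wz": 0.003}, 
[ 0.4635 -0.0329  0.064 ] [-0.0428  0.1186  0.0241]
```

Both rollers have rolled back against the scoop's back wall: the blob centre matches pan x ≈ +7, as expected. Lifting now.

Call:
jog_arm(plan=[{"x":-0.005,"y":0,"z":-0.02,"wx":0,"wy":-0.004,"wz":0},{"x":-0.015,"y":0,"z":-0.043,"wx":0,"wy":-0.007,"wz":0},{"x":-0.03,"y":0,"z":-0.07,"wx":0,"wy":-0.011,"wz":0},{"x":-0.046,"y":0,"z":-0.099,"wx":0,"wy":-0.016,"wz":0},{"x":-0.07,"y":0,"z":-0.138,"wx":0,"wy":-0.021,"wz":0},{"x":-0.091,"y":0,"z":-0.178,"wx":0,"wy":-0.026,"wz":0},{"x":-0.117,"y":0,"z":-0.287,"wx":0,"wy":-0.038,"wz":0},{"x":-0.152,"y":0,"z":-0.418,"wx":0,"wy":-0.051,"wz":0},{"x":-0.193,"y":0,"z":-0.52,"wx":0,"wy":-0.057,"wz":0},{"x":-0.225,"y":0,"z":-0.6,"wx":0,"wy":-0.057,"wz":0},{"x":-0.225,"y":0,"z":-0.6,"wx":0,"wy":-0.057,"wz":0}])

```text
t: 39.02
eef_pos: [0.5261, -0.0371, 0.2476]
tool_rot: [-0.006, 0.969, -0.018, -0.244]
contact_force: [-0.1, -0.3, -1.9]
gripper_width: 0.193
```

Run:
```python
from pl import *
status();snap("scene","s27");binmove("pics/s27.png")
o,Rs,_,_,ob=now();print(o,Rs.as_euler("zyx"),np.round(ob["q"],2),ob["eef_pos"])
for x in(-20,7,20):print("on pan",x,proj("scene",o+Rs.apply([x/1e3,0,.016])).round(1))
# tray from t1: top image corners by colour
h=cv2.cvtColor(cv2.imread("pics/t1.png"),cv2.COLOR_BGR2HSV);m=((h[...,0]>14)&(h[...,0]<28)&(h[...,1]>80)&(h[...,2]>110)).astype(np.uint8);m[:,270:]=0;m[:160]=0;m[280:]=0
c=max(cv2.findContours(cv2.morphologyEx(m,cv2.MORPH_CLOSE,np.ones((7,7))),cv2.RETR_EXTERNAL,cv2.CHAIN_APPROX_NONE)[0],key=cv2.contourArea);rect=cv2.minAreaRect(c);print(rect)
b=cv2.boxPoints(rect);print([ray("top",q,.045).round(3) for q in b],ray("top",rect[0],.04))
```

```text
lip [ 39.4   3.  200.9] eul [-0.005  0.692  0.003] F [-0.1 -0.3 -1.9] t 39.02 w 0.193
bin moved -1 -2 0.99; bin moved 0 0 0.98; [([312, 129, 9, 14, 23], [315.8, 134.6]), ([302, 144, 11, 20, 41], [307.0, 154.0]), ([261, 162, 32, 32, 677], [276.6, 176.8]), ([298, 165, 5, 6, 12], [299.8, 166.8])]
[ 0.452  -0.0325  0.2058] [-0.0474  0.2934  0.0319] [ 0.25  0.55 -0.41  1.46  0.11  1.66 -1.79] [ 0.5253 -0.0373  0.2456]
on pan -20 [263.  177.5]
on pan 7 [276.1 178.2]
on pan 20 [282.3 178.6]
((203.29412841796875, 224.8235321044922), (64.99954986572266, 65.96968841552734), 14.03624439239502)
[array([0.44 , 0.358, 0.045]), array([0.586, 0.321, 0.045]), array([0.546, 0.176, 0.045]), array([0.401, 0.214, 0.045])] [0.4926 0.2685 0.04  ]
```

Call:
jog_arm(plan=[{"x":0,"y":-0.025,"z":0,"wx":0,"wy":0,"wz":0},{"x":0,"y":-0.085,"z":0,"wx":0,"wy":0,"wz":0},{"x":0,"y":-0.185,"z":0,"wx":0,"wy":0,"wz":0},{"x":0,"y":-0.305,"z":0,"wx":0,"wy":0,"wz":0},{"x":0,"y":-0.435,"z":0,"wx":0,"wy":0,"wz":0},{"x":0,"y":-0.565,"z":0,"wx":0,"wy":0,"wz":0},{"x":0,"y":-0.695,"z":0,"wx":0,"wy":0,"wz":0},{"x":0,"y":-0.815,"z":0,"wx":0,"wy":0,"wz":0},{"x":0,"y":-0.905,"z":0,"wx":0,"wy":0,"wz":0},{"x":0,"y":-0.965,"z":0,"wx":0,"wy":0,"wz":0},{"x":0,"y":-0.99,"z":0,"wx":0,"wy":0,"wz":0},{"x":0,"y":-0.99,"z":0,"wx":0,"wy":0,"wz":0}])

```text
t: 40.07
eef_pos: [0.532, 0.1619, 0.2455]
tool_rot: [-0.006, 0.969, -0.016, -0.246]
contact_force: [-0.4, -0.3, -2.1]
gripper_width: 0.191
```

```bash
cat >> pl.py <<'E'
def intray(lx,z,th,ly=0):
    Y=R.from_euler("z",-.248);lip=np.array([.4925,.267,0])+Y.apply([lx,ly,0])+[0,0,z];Rs=R.from_euler("zy",[-.248,th]);return tcp(lip+Rs.apply([.036,0,0]),Rs)
E
python3 - <<'E'
from pl import *
status();o,Rs,_,_,ob=now();print(o,Rs.as_euler("zyx"),np.round(ob["q"],2))
rows([intray(.025,.2,.28),intray(.025,.14,.25),intray(.025,.12,.2)])
E
```

```text
lip [ 35.2 201.8 197. ] eul [-0.002  0.695  0.002] F [-0.4 -0.3 -2.1] t 40.07 w 0.191
[0.4585 0.1666 0.2059] [-0.045   0.2948  0.0315] [-0.    0.6  -0.48  1.4   0.03  1.65 -2.07]
{"x": 0.414, "y": -0.39, "z": -0.145, "wx": 0.005, "wy": 0.005, "wz": 0.068}, {"x": 0.546, "y": -0.389, "z": 0.107, "wx": 0.006, "wy": 0.014, "wz": 0.068}, {"x": 0.573, "y": -0.388, "z": 0.177, "wx": 0.008, "wy": 0.03, "wz": 0.067},
```

Call:
jog_arm(plan=[{"x":0.02,"y":-0.02,"z":-0.01,"wx":0,"wy":0,"wz":0.005},{"x":0.07,"y":-0.07,"z":-0.03,"wx":0.001,"wy":0,"wz":0.013},{"x":0.15,"y":-0.14,"z":-0.05,"wx":0.002,"wy":0.001,"wz":0.025},{"x":0.23,"y":-0.22,"z":-0.07,"wx":0.003,"wy":0.002,"wz":0.038},{"x":0.31,"y":-0.29,"z":-0.08,"wx":0.004,"wy":0.003,"wz":0.05},{"x":0.38,"y":-0.34,"z":-0.08,"wx":0.005,"wy":0.005,"wz":0.06},{"x":0.43,"y":-0.375,"z":-0.06,"wx":0.005,"wy":0.007,"wz":0.068},{"x":0.47,"y":-0.389,"z":-0.03,"wx":0.006,"wy":0.009,"wz":0.068},{"x":0.5,"y":-0.389,"z":0.02,"wx":0.006,"wy":0.011,"wz":0.068},{"x":0.53,"y":-0.389,"z":0.07,"wx":0.006,"wy":0.013,"wz":0.068},{"x":0.546,"y":-0.389,"z":0.107,"wx":0.006,"wy":0.014,"wz":0.068},{"x":0.546,"y":-0.389,"z":0.107,"wx":0.006,"wy":0.014,"wz":0.068}])

```text
t: 41.07
eef_pos: [0.619, 0.2353, 0.1726]
tool_rot: [0.013, 0.967, -0.122, -0.225]
contact_force: [0.4, -0.1, -3.0]
gripper_width: 0.189
```

Run:
```python
from pl import *
status();o,Rs,_,_,ob=now();print(o,Rs.as_euler("zyx"),np.round(ob["q"],2))
snap("scene","s28");print(orange("pics/s28.png"))
for x in(-36,7,36):print("on pan",x,proj("scene",o+Rs.apply([x/1e3,0,.016])).round(1))
rows([intray(.025,.13,.15),intray(.025,.115,.05),intray(.025,.10,0),intray(.025,.085,-.1),intray(.025,.07,-.2),intray(.025,.06,-.3),intray(.025,.055,-.4),intray(.025,.052,-.5),intray(.025,.052,-.6)])
```

```text
lip [ 84.5 295.6  89.5] eul [-0.191  0.654 -0.037] F [ 0.4 -0.1 -3. ] t 41.07 w 0.189
[0.5491 0.2504 0.1294] [-0.249   0.2546 -0.0024] [-0.14  0.79 -0.4   1.19  0.04  1.6  -2.32]
[([296, 123, 5, 10, 10], [297.7, 127.5]), ([269, 128, 21, 19, 296], [279.1, 136.4])]
on pan -36 [263.5 134.3]
on pan 7 [279.1 136.9]
on pan 36 [289.5 138.6]
{"x": -0.018, "y": -0.001, "z": 0.002, "wx": 0.008, "wy": 0.032, "wz": -0.002}, {"x": -0.028, "y": 0.003, "z": 0.037, "wx": 0.016, "wy": 0.063, "wz": -0.003}, {"x": -0.018, "y": 0.002, "z": 0.09, "wx": 0.02, "wy": 0.078, "wz": -0.003}, {"x": -0.033, "y": 0.007, "z": 0.131, "wx": 0.028, "wy": 0.109, "wz": -0.004}, {"x": -0.049, "y": 0.012, "z": 0.178, "wx": 0.035, "wy": 0.14, "wz": -0.005}, {"x": -0.079, "y": 0.021, "z": 0.207, "wx": 0.043, "wy": 0.171, "wz": -0.006}, {"x": -0.12, "y": 0.031, "z": 0.219, "wx": 0.051, "wy": 0.202, "wz": -0.007}, {"x": -0.166, "y": 0.043, "z": 0.227, "wx": 0.058, "wy": 0.233, "wz": -0.008}, {"x": -0.219, "y": 0.056, "z": 0.228, "wx": 0.066, "wy": 0.263, "wz": -0.009},
```

Run:
```python
from pl import *
rows([intray(.025,.13,.2),intray(.025,.115,.15),intray(.025,.1,.12),intray(.025,.085,.09),intray(.025,.075,.06),intray(.025,.068,.02),intray(.025,.063,-.04),intray(.025,.06,-.1),intray(.025,.056,-.16),intray(.025,.052,-.22),intray(.025,.05,-.28),intray(.025,.05,-.34)])
```

```text
{"x": 0.002, "y": -0.006, "z": 0.02, "wx": 0.004, "wy": 0.016, "wz": -0.001}, {"x": 0.015, "y": -0.007, "z": 0.07, "wx": 0.008, "wy": 0.032, "wz": -0.002}, {"x": 0.035, "y": -0.01, "z": 0.127, "wx": 0.011, "wy": 0.041, "wz": -0.002}, {"x": 0.054, "y": -0.013, "z": 0.184, "wx": 0.013, "wy": 0.05, "wz": -0.002}, {"x": 0.063, "y": -0.014, "z": 0.22, "wx": 0.015, "wy": 0.06, "wz": -0.002}, {"x": 0.06, "y": -0.013, "z": 0.239, "wx": 0.018, "wy": 0.072, "wz": -0.003}, {"x": 0.043, "y": -0.009, "z": 0.245, "wx": 0.023, "wy": 0.09, "wz": -0.003}, {"x": 0.021, "y": -0.003, "z": 0.244, "wx": 0.028, "wy": 0.109, "wz": -0.004}, {"x": 0.001, "y": 0.002, "z": 0.248, "wx": 0.032, "wy": 0.128, "wz": -0.005}, {"x": -0.021, "y": 0.008, "z": 0.255, "wx": 0.037, "wy": 0.146, "wz": -0.005}, {"x": -0.047, "y": 0.014, "z": 0.255, "wx": 0.041, "wy": 0.165, "wz": -0.006}, {"x": -0.078, "y": 0.022, "z": 0.247, "wx": 0.046, "wy": 0.183, "wz": -0.006},
```

Call:
jog_arm(plan=[{"x":0.002,"y":-0.006,"z":0.02,"wx":0.004,"wy":0.016,"wz":-0.001},{"x":0.015,"y":-0.007,"z":0.07,"wx":0.008,"wy":0.032,"wz":-0.002},{"x":0.035,"y":-0.01,"z":0.127,"wx":0.011,"wy":0.041,"wz":-0.002},{"x":0.054,"y":-0.013,"z":0.184,"wx":0.013,"wy":0.05,"wz":-0.002},{"x":0.063,"y":-0.014,"z":0.22,"wx":0.015,"wy":0.06,"wz":-0.002},{"x":0.06,"y":-0.013,"z":0.239,"wx":0.018,"wy":0.072,"wz":-0.003},{"x":0.043,"y":-0.009,"z":0.245,"wx":0.023,"wy":0.09,"wz":-0.003},{"x":0.021,"y":-0.003,"z":0.244,"wx":0.028,"wy":0.109,"wz":-0.004},{"x":0.001,"y":0.002,"z":0.248,"wx":0.032,"wy":0.128,"wz":-0.005},{"x":-0.021,"y":0.008,"z":0.255,"wx":0.037,"wy":0.146,"wz":-0.005},{"x":-0.047,"y":0.014,"z":0.255,"wx":0.041,"wy":0.165,"wz":-0.006},{"x":-0.078,"y":0.022,"z":0.247,"wx":0.046,"wy":0.183,"wz":-0.006}])

```text
t: 42.12
eef_pos: [0.5828, 0.2366, 0.1377]
tool_rot: [-0.025, 0.99, -0.121, 0.069]
contact_force: [0.0, 0.3, -2.1]
gripper_width: 0.197
```

Run:
```python
from pl import *
status();o,Rs,_,_,ob=now();print(o,Rs.as_euler("zyx"),np.round(ob["q"],2))
snap("scene","s29");print(orange("pics/s29.png"))
for x in(-36,7,36):print("on pan",x,proj("scene",o+Rs.apply([x/1e3,0,.016])).round(1))
Y=R.from_euler("z",-.248)
for x in(-50,-22,0):print("tray",x,proj("scene",np.array([.4925,.267,.02])+Y.apply([x/1e3,0,0])).round(1))
rows([intray(.025,.055,-.4),intray(.025,.06,-.5),intray(.025,.06,-.55),intray(.03,.1,-.5),intray(.04,.15,-.35),intray(.05,.2,-.2)])
```

```text
lip [ 51.5 295.6   8.7] eul [-0.205  0.057 -0.003] F [ 0.   0.3 -2.1] t 42.12 w 0.197
[0.5493 0.2519 0.0627] [-0.2499 -0.3427 -0.0001] [-0.21  0.41 -0.38  1.84  0.28  0.8  -2.54]
[([251, 152, 16, 30, 270], [258.6, 166.7])]
on pan -36 [262.8 161.9]
on pan 7 [276.9 156.9]
on pan 36 [286.5 153.5]
tray -50 [239.9 176.7]
tray -22 [249.6 176. ]
tray 0 [257.3 175.4]
{"x": -0.002, "y": 0.003, "z": -0.037, "wx": 0.004, "wy": 0.017, "wz": 0.0}, {"x": -0.04, "y": 0.01, "z": -0.096, "wx": 0.012, "wy": 0.048, "wz": -0.001}, {"x": -0.062, "y": 0.015, "z": -0.112, "wx": 0.016, "wy": 0.064, "wz": -0.002}, {"x": 0.011, "y": -0.003, "z": -0.291, "wx": 0.012, "wy": 0.048, "wz": -0.001}, {"x": 0.154, "y": -0.032, "z": -0.478, "wx": 0.0, "wy": 0.002, "wz": 0.0}, {"x": 0.289, "y": -0.058, "z": -0.656, "wx": -0.011, "wy": -0.044, "wz": 0.002},
```

Call:
jog_arm(plan=[{"x":0,"y":0.003,"z":-0.03,"wx":0.003,"wy":0.01,"wz":0},{"x":-0.002,"y":0.003,"z":-0.045,"wx":0.004,"wy":0.017,"wz":0},{"x":-0.02,"y":0.006,"z":-0.075,"wx":0.008,"wy":0.032,"wz":0},{"x":-0.04,"y":0.01,"z":-0.106,"wx":0.012,"wy":0.048,"wz":-0.001},{"x":-0.04,"y":0.01,"z":-0.106,"wx":0.012,"wy":0.048,"wz":-0.001},{"x":-0.04,"y":0.01,"z":-0.106,"wx":0.012,"wy":0.048,"wz":-0.001}])

```text
t: 42.67
eef_pos: [0.5682, 0.237, 0.1588]
tool_rot: [-0.034, 0.982, -0.118, 0.146]
contact_force: [0.6, 0.4, -1.3]
gripper_width: 0.19
```

```bash
sed -i 's/m\[:,:240\]=0/m[:,:200]=0/' pl.py
python3 - <<'E'
from pl import *
status();o,Rs,_,_,ob=now()
snap("scene","s30");print(orange("pics/s30.png"));snap("top","t30")
h=cv2.cvtColor(cv2.imread("pics/t30.png"),cv2.COLOR_BGR2HSV);m=((h[...,0]>5)&(h[...,0]<16)&(h[...,1]>150)&(h[...,2]>90)).astype(np.uint8)
n,l,st,ce=cv2.connectedComponentsWithStats(m);print([(st[i].tolist(),ray("top",ce[i],.02).round(3)) for i in range(1,n) if st[i,4]>15])
for x in(-36,7):print("on pan",x,proj("scene",o+Rs.apply([x/1e3,0,.016])).round(1))
rows([intray(.03,.09,-.45),intray(.035,.12,-.4),intray(.04,.15,-.3),intray(.045,.18,-.2),intray(.05,.2,-.1),intray(.05,.2,0)])
E
```

```text
lip [ 55.9 296.1  19.7] eul [-0.203 -0.099  0.005] F [ 0.6  0.4 -1.3] t 42.67 w 0.19
[([248, 165, 9, 17, 124], [251.5, 172.8]), ([233, 169, 10, 15, 118], [237.5, 175.9])]
[([195, 225, 23, 13, 133], array([0.478, 0.267, 0.02 ])), ([199, 243, 21, 15, 171], array([0.433, 0.258, 0.02 ]))]
on pan -36 [261.6 158.9]
on pan 7 [274.8 152.2]
{"x": 0.078, "y": -0.017, "z": -0.106, "wx": -0.004, "wy": -0.015, "wz": 0.0}, {"x": 0.161, "y": -0.035, "z": -0.222, "wx": -0.008, "wy": -0.031, "wz": 0.0}, {"x": 0.258, "y": -0.057, "z": -0.314, "wx": -0.015, "wy": -0.062, "wz": 0.001}, {"x": 0.351, "y": -0.076, "z": -0.403, "wx": -0.023, "wy": -0.092, "wz": 0.002}, {"x": 0.425, "y": -0.09, "z": -0.441, "wx": -0.031, "wy": -0.123, "wz": 0.004}, {"x": 0.442, "y": -0.092, "z": -0.39, "wx": -0.038, "wy": -0.154, "wz": 0.005},
```

Both rollers are in the tray, at (0.478,0.267) and (0.433,0.258). Next I level the scoop and set it in the free spot between tray and bin.

Call:
jog_arm(plan=[{"x":0.04,"y":-0.008,"z":-0.053,"wx":-0.002,"wy":-0.008,"wz":0},{"x":0.078,"y":-0.017,"z":-0.106,"wx":-0.004,"wy":-0.015,"wz":0},{"x":0.161,"y":-0.035,"z":-0.222,"wx":-0.008,"wy":-0.031,"wz":0},{"x":0.258,"y":-0.057,"z":-0.314,"wx":-0.015,"wy":-0.062,"wz":0.001},{"x":0.351,"y":-0.076,"z":-0.403,"wx":-0.023,"wy":-0.092,"wz":0.002},{"x":0.425,"y":-0.09,"z":-0.441,"wx":-0.031,"wy":-0.123,"wz":0.004},{"x":0.442,"y":-0.092,"z":-0.39,"wx":-0.038,"wy":-0.154,"wz":0.005},{"x":0.442,"y":-0.092,"z":-0.39,"wx":-0.038,"wy":-0.154,"wz":0.005},{"x":0.442,"y":-0.092,"z":-0.39,"wx":-0.038,"wy":-0.154,"wz":0.005}])

```text
t: 43.52
eef_pos: [0.6344, 0.2289, 0.2555]
tool_rot: [-0.004, 0.987, -0.124, -0.103]
contact_force: [-0.9, 0.1, -1.2]
gripper_width: 0.192
```

Call:
jog_arm(plan=[{"x":-0.03,"y":0.2,"z":0.005,"wx":0,"wy":0,"wz":0},{"x":-0.06,"y":0.4,"z":0.01,"wx":0,"wy":0,"wz":0},{"x":-0.09,"y":0.6,"z":0.02,"wx":0,"wy":0,"wz":0},{"x":-0.114,"y":0.783,"z":0.023,"wx":0,"wy":0,"wz":0},{"x":-0.114,"y":0.783,"z":0.023,"wx":0,"wy":0,"wz":0},{"x":-0.114,"y":0.783,"z":0.023,"wx":0,"wy":0,"wz":0},{"x":-0.08,"y":0.783,"z":0.2,"wx":0,"wy":0,"wz":0},{"x":-0.04,"y":0.783,"z":0.38,"wx":0,"wy":0,"wz":0},{"x":0,"y":0.783,"z":0.56,"wx":0,"wy":0,"wz":0},{"x":0.03,"y":0.783,"z":0.7,"wx":0,"wy":0,"wz":0},{"x":0.045,"y":0.783,"z":0.8,"wx":0,"wy":0,"wz":0},{"x":0.045,"y":0.783,"z":0.8,"wx":0,"wy":0,"wz":0}])

```text
t: 44.52
eef_pos: [0.5687, 0.0819, 0.0961]
tool_rot: [-0.004, 0.987, -0.123, -0.106]
contact_force: [-0.3, 0.7, -1.8]
gripper_width: 0.191
```

Run:
```python
from pl import *
status();o,Rs,_,_,ob=now();print(o,Rs.as_euler("zyx"))
snap("scene","s31");pan("pics/s31.png",(250,170,345,260))
rows([tcp([.515,.1,z],R.from_euler("z",-.248)) for z in(.025,.015,.007,.002,-.001,-.003)])
```

```text
lip [ 16.5 139.2  12.1] eul [-0.201  0.411 -0.018] F [-0.3  0.7 -1.8] t 44.52 w 0.191
[0.5113 0.0973 0.0373] [-0.2498  0.011   0.0011]
white 295.0 [[294, 193], [267, 195], [268, 211], [293, 199]]
white 99.0 [[250, 215], [250, 220], [259, 234], [255, 221], [259, 212]]
model lip,back [[267.6, 193.4], [269.2, 214.2], [298.1, 200.1], [294.5, 179.9], [304.6, 211.9]]
{"x": 0.018, "y": -0.016, "z": 0.068, "wx": 0.0, "wy": 0.003, "wz": -0.001}, {"x": 0.029, "y": -0.017, "z": 0.117, "wx": 0.0, "wy": 0.003, "wz": -0.001}, {"x": 0.037, "y": -0.018, "z": 0.156, "wx": 0.0, "wy": 0.003, "wz": -0.001}, {"x": 0.042, "y": -0.018, "z": 0.181, "wx": 0.0, "wy": 0.003, "wz": -0.001}, {"x": 0.045, "y": -0.018, "z": 0.196, "wx": 0.0, "wy": 0.003, "wz": -0.001}, {"x": 0.047, "y": -0.019, "z": 0.205, "wx": 0.0, "wy": 0.003, "wz": -0.001},
```

Call:
jog_arm(plan=[{"x":0.018,"y":-0.016,"z":0.068,"wx":0,"wy":0.003,"wz":-0.001},{"x":0.029,"y":-0.017,"z":0.117,"wx":0,"wy":0.003,"wz":-0.001},{"x":0.037,"y":-0.018,"z":0.15,"wx":0,"wy":0.003,"wz":-0.001},{"x":0.041,"y":-0.018,"z":0.17,"wx":0,"wy":0.003,"wz":-0.001},{"x":0.043,"y":-0.018,"z":0.185,"wx":0,"wy":0.003,"wz":-0.001},{"x":0.045,"y":-0.018,"z":0.196,"wx":0,"wy":0.003,"wz":-0.001},{"x":0.045,"y":-0.018,"z":0.196,"wx":0,"wy":0.003,"wz":-0.001},{"x":0.045,"y":-0.018,"z":0.196,"wx":0,"wy":0.003,"wz":-0.001}])

```text
t: 45.23
eef_pos: [0.5723, 0.0846, 0.0594]
tool_rot: [-0.004, 0.988, -0.122, -0.1]
contact_force: [-0.5, -0.9, 4.3]
gripper_width: 0.192
```

Call:
jog_arm(plan=[{"x":0,"y":0,"z":0,"wx":0,"wy":0,"wz":0},{"x":0,"y":0,"z":0,"wx":0,"wy":0,"wz":0},{"x":0,"y":0,"z":0,"wx":0,"wy":0,"wz":0},{"x":0,"y":0,"z":0,"wx":0,"wy":0,"wz":0},{"x":0,"y":0,"z":0,"wx":0,"wy":0,"wz":0},{"x":0,"y":0,"z":0,"wx":0,"wy":0,"wz":0},{"x":0,"y":0,"z":-0.1,"wx":0,"wy":0,"wz":0},{"x":0,"y":0,"z":-0.25,"wx":0,"wy":0,"wz":0},{"x":0,"y":0,"z":-0.45,"wx":0,"wy":0,"wz":0},{"x":0,"y":0,"z":-0.65,"wx":0,"wy":0,"wz":0},{"x":0,"y":0,"z":-0.8,"wx":0,"wy":0,"wz":0},{"x":0,"y":0,"z":-0.8,"wx":0,"wy":0,"wz":0}], hand=1)

```text
t: 46.23
eef_pos: [0.6082, 0.0802, 0.2233]
tool_rot: [-0.006, 0.988, -0.122, -0.094]
contact_force: [0.4, 0.6, 1.2]
gripper_width: 0.996
```

Run:
```python
from pl import *
p,r,o=pose();print(p,o["t"],np.round(o["contact_force"],1))
snap("scene","s32");pan("pics/s32.png",(250,170,345,260));binmove("pics/s32.png")
O=np.array([.515,.1,0]);Y=R.from_euler("z",-.248)
print("flat model",[proj("scene",O+Y.apply(np.array(q)/1e3)).round(1).tolist() for q in([-36,42,2],[-36,-42,2],[36,-42,40],[36,42,40],[68,0,103])])
for n in("scoop","scoop_grip","tray","wood_block","felt_wheel"): print(n,[(np.round(d["location"],1).tolist(),round(d["confidence"],2)) for d in finder.place_of("scene",n)[:2]])
```

```text
[0.6082 0.0802 0.2233] 46.2333 [0.4 0.6 1.2]
white 97.5 [[250, 214], [250, 220], [259, 234], [255, 221], [259, 212]]
white 96.5 [[312, 221], [306, 215], [288, 227], [299, 222], [311, 227]]
model lip,back [[278.9, 152.3], [281.6, 171.8], [312.7, 155.3], [307.7, 136.8], [319.5, 169.4]]
bin moved 0 0 0.78; bin moved 0 0 0.98; [([248, 165, 9, 17, 122], [251.4, 173.0]), ([233, 169, 10, 14, 117], [237.5, 175.9]), ([308, 171, 5, 4, 13], [310.2, 172.9])]
flat model [[269.0, 204.2], [270.7, 225.2], [298.6, 211.5], [295.0, 191.1], [309.0, 180.4]]
scoop [([283.8, 213.1], 0.51), ([411.4, 299.3], 0.29)]
scoop_grip [([309.8, 178.3], 0.64)]
tray [([259.4, 180.2], 0.96)]
wood_block [([410.4, 294.8], 0.8), ([241.5, 177.2], 0.47)]
felt_wheel [([322.0, 178.6], 0.63)]
```

```bash
python3 -c "
from station import bot
print(bot.hand_in())"
```

```text
the job is handed in; nothing more can be done
None
```

The job is done and handed in at about 46 s. The bin is tipped to its stop, both rollers are in the plywood tray, and the scoop is standing flat on the table between the bin and the tray.

**What didn't go cleanly**
- **Arm offset:** the real fingertips were about 28 mm short of the reported position, so I corrected by camera.
- **First tip:** the bar slipped out of the finger tips near the end of the lift. A second push reached the stop, but the bin was pulled back about 0.03 rad before release, so I tipped it again.
- **First scoop attempt:** it went in too fast, knocked the bin down almost to level, and the scoop turned in the grip. I took the scoop out, set it back on the table and tipped the bin to its stop again, with the force rising to about 56 N and no further motion. The second scoop went in slowly.

The fingers did not touch the rollers at any point. The wrist force I read stayed under 60 N, against the 120 N limit.

**Last checks**
- **Bin:** one image patch showed no movement from the full-tip picture. The other, partly hidden by the arm, also showed none but matched weakly (0.78).
- **Rollers:** after the dump, the top camera put them at (0.478, 0.267) and (0.433, 0.258), inside the tray. The last scene picture shows them in the same place.
- **Scoop:** it touched the table with about 4 N before release. Its grip now shows within 2–3 px of the upright model, so it is standing flat. The pan outline could not be separated from the background for a second check.
- **Tray, wood block and felt wheel:** the tray and felt wheel are within about 2 px of their first positions. The block reads about 4 px off, which I take as detector error because nothing went near it.

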